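Check the tape measures and lock them away

ROBOT

A 6-joint arm with a two-finger parallel gripper is mounted at the origin on the work surface. World frame = base frame: x ahead of the robot, y to its left, z up, the work surface at z = 0. Lengths are in m, angles in rad, forces in N, time in s.
With the tool pointing down it reaches from about 0.4 to 0.825 m from the base axis. Payload 7 kg.
Tool frame: the origin (TCP) lies between the finger pads; the fingertips stand 17 mm ahead of it and the grasp point (between the pads) lies 2 mm behind it; x points along the fingers, z is the direction in which the jaws open and shut, and the axes are right-handed (so a half turn about x gives the same grasp; the last joint's range is limited). The gripper opens to 88 mm and grips with 3 to 60 N. Pads are 19 mm wide; open, the fingers measure 130 mm over their backs; the gripper's body (78 mm by 193 mm) begins 47 mm behind the grasp point.
Start: joints at [-0.861, 0.359, 0.012, 0, -1.224, -0.288], TCP at [0.276, -0.616, 0.244] pointing down, gripper open.
Joint ranges: [-3.07, 3.07], [-1.43, 2.12], [-1.02, 1.25], [-3.03, 1.67], [-3.05, -0], [-3.03, 3.03]. Speed limits (rad/s): [2.39, 2.39, 3.01, 3.14, 3.14, 3.14].

INTERFACE

Orientations are given as [roll, pitch, yaw] about the fixed x, y, z axes, in that order (R = Rz(yaw) Ry(pitch) Rx(roll)).
In Python, from station import * gives the robot as it stands.
- The arm moves only by the tool step_arm, never from a script. Its argument "deltas" is a list of rows, each a list of 5 numbers: the shift along the tool's x, y, z in cm, then the turn about the tool's x in degrees, then the closure, from 0 (fully open) to 1 (shut). In form: [[dx, dy, dz, roll, fingers], ...]. A call has exactly 10 rows; each row is the pose to reach, as a shift and turn from the pose commanded when the call began, along the tool's axes at that moment; what a row does not reach only later rows make up. A row lasts 1/12 s, in which the tool goes at most 41.7 mm and 7.16 degrees, less where a joint would pass 70% of its speed; a pose out of reach is approached as far as the arm can. A call with a gripper value outside its range is refused whole. The fingers move at their own pace and stop on an object; "squeeze" is the grip in N (left out, the last holds). Time passes only in rows, so rows that repeat a pose let the fingers close, or fill a call up. It gives the time, the measured TCP pose, the force and the opening at its end, in the units of the state.
- get_state(): the state, without advancing time (a new reading comes with each control period).
- grab_frame(name): name is "scene" or "top" or "wrist"; returns a dict with "pixels" (420x560x3 uint8, red, green, blue), "range_z" (420x560 float32, m along the optical axis (not along the pixel's ray), 0 where there is no reading), "fx", "fy", "cx", "cy" (pixels), "view" (4x4, takes a point from world to camera coordinates); the wrist camera has in their place "hand_eye" (4x4, takes a point from camera to tool coordinates, whose origin is the TCP and whose axes are the tool frame's). Camera axes: x right, y down, z forward; pixel columns grow to the right and rows downward; lengths in m; the calibration is good to about 2 mm. A picture is of the moment at which its call begins: read the wrist's pose just before it.
- job_done(): hands the job in, once; it reports no verdict.
Trained networks look in the newest picture that a camera, given by its name, has taken for a name from the list of things; names that differ only in an ending like _2 or _b are one class to them, and where a whole thing is asked for, a point or a joint stands for the part that bears it (a point fixed in the world has none). Each returns a list of dicts, best first, with "conf" (0 to 1); they miss things now and then, are a little off and sometimes report something else, mostly with a low value. They report only what shows in the picture. A call takes as long as a camera call. They do not tell look-alikes from the thing itself.
- boxes_of(thing, camera): "extent" ([left, top, right, bottom] in pixels, round what is visible of it).
- masks_of(thing, camera): "mask" (420x560 bool, what is visible of it) and "extent" ([left, top, right, bottom] in pixels, round what is visible of it).
The state is a dict: "t": time; "q": joint angles; "qd": joint speeds; "joint_efforts": joint torques, N m; "eef_pos": TCP position; "ee_rot": TCP orientation; "force": force on the tool from outside, world axes, zero at the start; "moment": the same for the moment, N m; "width": finger opening in m.
Only numpy, scipy, OpenCV 4.12 (cv2) and the standard library are available. Lean on these libraries where they do the work, as an engineer would, in place of code of your own. Each camera call takes 0.05 s, during which the arm holds its last target.

TASK

Test the lock of every tape measure on the bench by pressing its button as far as it goes and letting go: those whose button stays down go into the grey box with the button left down, those whose button springs back up go into the black reject tray. When all are sorted, shut the box's lid fully, and then swing the hasp down over the staple until it lies flat against the box; do not disturb the spray bottle, the tub or the red cap.

Things in the scene. Friction and masses are not known exactly. Their poses are not given: they have to be found in the camera images.
- box: Grey steel storage box with a hinged lid, fixed to the bench; 112 (own x) by 322 (own y) by 80 mm high, walls and floor 5 mm. Origin: centre of its underside. Own x points from the front (the staple's side, facing roughly world -y) to the back (the lid hinge's side); own y runs along the long side.
- staple (a point): Middle of the staple on the middle of the box's front, 54 mm above the bench: a steel loop 22 mm high and 8 mm wide, standing out 19 mm from the front wall. Axes as the box's.
- lid (a joint): Hinge of the lid: 0 = shut on the rim, grows as it opens (rad), about 1.75 at the start (a little past upright). Axis along the box's own y through box-frame x = +56, z = 80 mm. The lid is a flat plate, 6 mm thick (underside on the hinge plane), 114 mm from hinge to free edge, 328 mm long. Stiff: stays where it is left; 3 to 6 N at the free edge moves it.
- hasp (a joint): Hinge of the hasp on the lid's free edge: 0 = hanging flat on the front of the shut box, staple through its slot; 1.57 = straight out in the lid's plane; more = folded farther up (rad, limit 2.3); 1.25 to 2.0 at the start. With the lid shut its pin runs along box y through box-frame x = -62, z = 84 mm. Stays where it is left; about 1 N moves it.
- hasp_end (a point): Middle of the outer end of the hasp, a slotted steel leaf 56 mm wide (along box y, centred on the lid's edge), 52 mm long from its pin, 3 mm thick. Push it on its outer face at either side of the staple, 15 to 25 mm from its middle line.
- bin: Low open black plastic tray, the reject tray, fixed to the bench, 330 (own x) by 120 (own y) by 50 mm high, walls and floor 5 mm. Origin: centre of its underside.
- tape1: Tape measure, grey case 70 long (own x: flat nose with hook at -x, round back at +x), 40 thick (own y), 50 mm high, 0.25 kg, standing upright; all look alike, some starts have fewer. Origin: centre of its underside. Lock button, 26 by 18 mm, on top, centred 10 mm from the origin towards the nose; its face is 60 mm above the underside when up, 53 mm when down.
- tape2: Tape measure, grey case 70 long (own x: flat nose with hook at -x, round back at +x), 40 thick (own y), 50 mm high, 0.25 kg, standing upright; all look alike, some starts have fewer. Origin: centre of its underside. Lock button, 26 by 18 mm, on top, centred 10 mm from the origin towards the nose; its face is 60 mm above the underside when up, 53 mm when down.
- tape3: Tape measure, grey case 70 long (own x: flat nose with hook at -x, round back at +x), 40 thick (own y), 50 mm high, 0.25 kg, standing upright; all look alike, some starts have fewer. Origin: centre of its underside. Lock button, 26 by 18 mm, on top, centred 10 mm from the origin towards the nose; its face is 60 mm above the underside when up, 53 mm when down.
- tape4: Tape measure, grey case 70 long (own x: flat nose with hook at -x, round back at +x), 40 thick (own y), 50 mm high, 0.25 kg, standing upright; all look alike, some starts have fewer. Origin: centre of its underside. Lock button, 26 by 18 mm, on top, centred 10 mm from the origin towards the nose; its face is 60 mm above the underside when up, 53 mm when down.
- tape5: Tape measure, grey case 70 long (own x: flat nose with hook at -x, round back at +x), 40 thick (own y), 50 mm high, 0.25 kg, standing upright; all look alike, some starts have fewer. Origin: centre of its underside. Lock button, 26 by 18 mm, on top, centred 10 mm from the origin towards the nose; its face is 60 mm above the underside when up, 53 mm when down.
- tape6: Tape measure, grey case 70 long (own x: flat nose with hook at -x, round back at +x), 40 thick (own y), 50 mm high, 0.25 kg, standing upright; all look alike, some starts have fewer. Origin: centre of its underside. Lock button, 26 by 18 mm, on top, centred 10 mm from the origin towards the nose; its face is 60 mm above the underside when up, 53 mm when down.
- tape1_lock (a joint): Lock button of tape1: 0 = up, 0.007 m = pressed fully down; pressing takes about 5 N. A sound lock snaps down past half way and stays down when released; a failed one gives only about 2 mm and springs back up. Nothing else tells them apart.
- tape2_lock (a joint): Lock button of tape2: 0 = up, 0.007 m = pressed fully down; pressing takes about 5 N. A sound lock snaps down past half way and stays down when released; a failed one gives only about 2 mm and springs back up. Nothing else tells them apart.
- tape3_lock (a joint): Lock button of tape3: 0 = up, 0.007 m = pressed fully down; pressing takes about 5 N. A sound lock snaps down past half way and stays down when released; a failed one gives only about 2 mm and springs back up. Nothing else tells them apart.
- tape4_lock (a joint): Lock button of tape4: 0 = up, 0.007 m = pressed fully down; pressing takes about 5 N. A sound lock snaps down past half way and stays down when released; a failed one gives only about 2 mm and springs back up. Nothing else tells them apart.
- tape5_lock (a joint): Lock button of tape5: 0 = up, 0.007 m = pressed fully down; pressing takes about 5 N. A sound lock snaps down past half way and stays down when released; a failed one gives only about 2 mm and springs back up. Nothing else tells them apart.
- tape6_lock (a joint): Lock button of tape6: 0 = up, 0.007 m = pressed fully down; pressing takes about 5 N. A sound lock snaps down past half way and stays down when released; a failed one gives only about 2 mm and springs back up. Nothing else tells them apart.
- spray: Yellow spray bottle, 66 mm wide, 190 mm tall, a bystander; origin under its centre.
- tub: White tub with a blue lid, 76 mm wide, 85 mm tall, a bystander; origin under its centre.
- cap: Red plastic cup-shaped cap, 52 mm wide, 36 mm tall, a bystander; origin under its centre.
Not all that is in view belongs to the job. Leave any yellow look-alike of the tape3 alone.

How it is judged:
By the outcome, as a careful person would: the job done as asked, in the order asked, and still so for the second after the job is handed in, with the robot touching nothing.
Of tape1, tape2, tape3, tape4, tape5, tape6 only 4 to 6 are there at a start; the rules pass over those that are not, and their reading is None.
At some moment in a run one of tape1, tape2, tape3, tape4, tape5, tape6 may be knocked a few centimetres aside while the robot is not near it.
Once in a run the grip may slacken for a moment while it holds something.
It also fails if it takes over 210 s, if anything falls off the work surface, if the arm or the gripper's body presses on something with over 40 N, if the wrist force passes 120 N, or if a joint passes its speed limit or range.

## Working session

There is one attempt and no reset: what is moved stays moved. The work goes in short steps, Python scripts to look and compute and a tool call to move; the robot and the scene stay as the last step left them, time stands still between calls to the robot, and variables do not carry over. Pictures are saved under pics/ and viewed, and the job is handed in when it is done.

Besides the shell and the picture viewer there is one more tool, called by a JSON object that holds its "op" and its "data", one argument or row to a line. step_arm: Moves the arm, as the interface text tells. Its arguments: {"type":"object","properties":{"deltas":{"type":"array"},"squeeze":{"type":"number"}},"required":["deltas"]}

```bash
ls -la && mkdir -p pics
python3 - <<'E'
from station import *
import cv2,numpy as np
s=get_state();print({k:np.round(v,4).tolist() for k,v in s.items()})
for n in ["scene","top","wrist"]:
    f=grab_frame(n); cv2.imwrite(f"pics/a_{n}.png",f["pixels"][:,:,::-1])
    np.savez(f"f_{n}.npz",**f)
    print(n,f["fx"],f["cx"],f["cy"]); print(np.round(f.get("view",f.get("hand_eye")),3).tolist())
E
```

```text
total 12
drwxr-xr-x  3 agent agent 4096 Dec  7 03:55 .
drwxr-xr-x 23 root  root  4096 Dec  7 03:55 ..
drwxr-xr-x  2 agent agent 4096 Dec  7 03:55 pics
{'t': 0.0, 'q': [-0.8609, 0.3594, 0.011, -0.0004, -1.2241, -0.2881], 'qd': [0.0014, -0.0019, -0.0015, 0.0009, -0.0001, -0.0006], 'joint_efforts': [-0.0012, -58.2719, 29.3055, 6.9974, 0.0067, -0.0002], 'eef_pos': [0.2761, -0.6154, 0.2426], 'ee_rot': [0.0787, 1.5691, 2.0712], 'force': [-0.3147, 0.0824, -0.5038], 'moment': [0.0032, 0.0183, 0.0086], 'width': 0.0875}
scene 415.8873756968429 277.08819191027857 203.78802807594667
[[0.31, 0.951, 0.012, -0.186], [0.792, -0.252, -0.556, -0.395], [-0.526, 0.182, -0.831, 1.171], [0.0, 0.0, 0.0, 1.0]]
top 499.1816392490254 266.5571044951504 207.45724456941338
[[-0.014, -1.0, -0.021, 0.04], [-0.999, 0.015, -0.041, 0.559], [0.041, 0.021, -0.999, 1.078], [0.0, 0.0, 0.0, 1.0]]
wrist 360.86126829912894 283.71805479513966 207.36101434639653
[[0.001, -0.3, 0.954, -0.142], [-0.0, -0.954, -0.3, 0.082], [1.0, -0.0, -0.001, -0.001], [0.0, 0.0, 0.0, 1.0]]
```

View pics/a_scene.png

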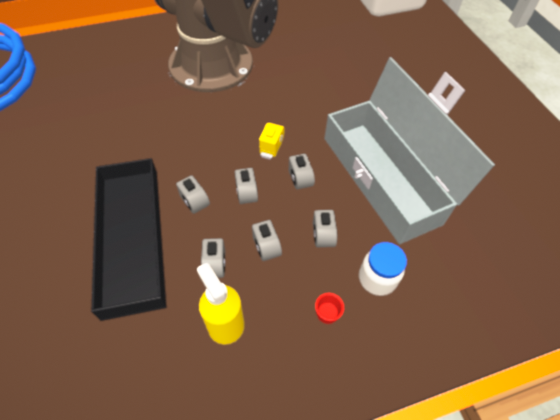

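View pics/a_top.png

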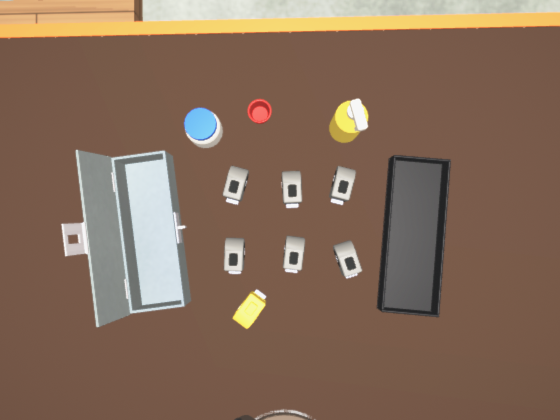

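View pics/a_wrist.png

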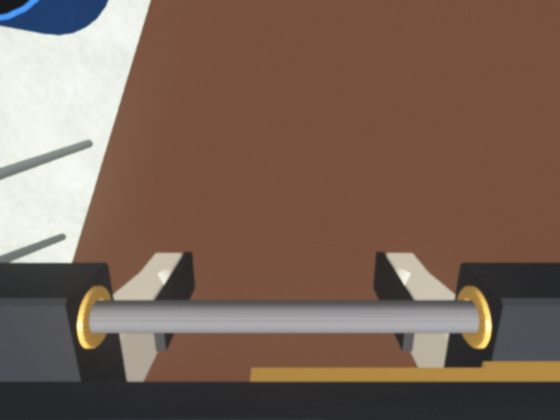

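```bash
cat > h.py <<'E'
from station import *
import cv2,numpy as np
from scipy.spatial.transform import Rotation as Ro
def Rt(s): return Ro.from_euler('xyz',s["ee_rot"]).as_matrix()
def cloud(f,s=None):
    z=f["range_z"]; v,u=np.mgrid[:z.shape[0],:z.shape[1]]
    P=np.stack([(u-f["cx"])/f["fx"]*z,(v-f["cy"])/f["fy"]*z,z],-1)
    if "view" in f:
        T=np.linalg.inv(f["view"])
    else:
        T=np.eye(4);T[:3,:3]=Rt(s);T[:3,3]=s["eef_pos"];T=T@f["hand_eye"]
    W=P@T[:3,:3].T+T[:3,3]; W[z==0]=np.nan
    return W
def look(n,name=None):
    s=get_state(); f=grab_frame(n)
    if name: cv2.imwrite(f"pics/{name}.png",f["pixels"][:,:,::-1])
    return f,cloud(f,s),s
def st():
    s=get_state(); R=Rt(s)
    print("t",round(s["t"],2),"pos",np.round(s["eef_pos"],4),"tx",np.round(R[:,0],3),"ty",np.round(R[:,1],3),"tz",np.round(R[:,2],3),"F",np.round(s["force"],1),"w",round(s["width"],4),"q",np.round(s["q"],2))
    return s,R
def tapes(cam="top"):
    f,W,s=look(cam)
    res=[]
    for m in masks_of("tape1",cam):
        M=m["mask"]; 
        if M.sum()<100: continue
        rgb=np.median(f["pixels"][M],0)
        p=W[M]; p=p[np.isfinite(p).all(1)]
        top=p[p[:,2]>0.03]
        if len(top)<20: continue
        c,(a,b),an=cv2.minAreaRect((top[:,:2]*1000).astype(np.float32))
        # button: dark px
        px=f["pixels"][M].max(1)<60
        bw=W[M][px]; 
        bz=bw[:,2]
        bm=np.median(bw[bz>0.045],0) if (bz>0.045).any() else None
        res.append((m["conf"],rgb,c,(a,b),an,bm,m["extent"],np.percentile(top[:,2],[50,98])))
    return res
E
python3 - <<'E'
from h import *
s,R=st()
for r in tapes():
    print(round(r[0],2),r[1],np.round(r[2],1),np.round(r[3],1),round(r[4],1),np.round(r[5],4) if r[5] is not None else None,r[6],np.round(r[7],3))
for n in ["box","bin","lid","hasp","spray","tub","cap"]:
    f,W,_=look("top")
    for m in masks_of(n,"top")[:2]:
        p=W[m["mask"]];p=p[np.isfinite(p).all(1)]
        print(n,round(m["conf"],2),m["extent"],"x",np.round(np.percentile(p[:,0],[1,50,99]),3),"y",np.round(np.percentile(p[:,1],[1,50,99]),3),"z",np.round(np.percentile(p[:,2],[1,50,99]),3))
E
```

```text
t 0.15 pos [ 0.2762 -0.6155  0.2429] tx [-0.001  0.001 -1.   ] ty [-0.912 -0.409  0.   ] tz [-0.409  0.912  0.001] F [-0.2 -0.3 -0.2] w 0.0875 q [-0.86  0.36  0.01 -0.   -1.22 -0.29]
0.85 [201. 197. 188.] [461.  -24.2] [42.  69.1] 82.6 None [281.1, 234.5, 303.6, 276.4] [0.05  0.063]
0.77 [191. 186. 180.] [601.4 -22.5] [40.4 69. ] 89.3 None [280.4, 170.8, 300.7, 207.8] [0.05  0.063]
0.75 [192. 188. 180.] [612.  97.] [40.9 68.9] 74.2 None [226.8, 166.3, 249.9, 199.8] [0.05  0.063]
0.75 [191. 187. 179.] [ 607.7 -131.5] [42.1 69. ] 76.3 None [331.2, 165.7, 352.9, 206.6] [0.05  0.062]
0.66 [194. 190. 182.] [459.5 102.1] [42.1 69.1] 89.0 None [222.8, 239.7, 247.3, 276.4] [0.05  0.063]
0.66 [247. 247. 141.] [341.2  72.5] [41.6 68.3] 53.4 None [232.6, 292.4, 267.7, 327.7] [0.05  0.063]
0.63 [195. 190. 181.] [ 448.4 -136.7] [69.8 40.6] 19.5 None [334.3, 240.0, 359.8, 282.5] [0.05  0.062]
box 0.8 [63.3, 148.0, 190.9, 327.9] x [0.349 0.506 0.669] y [0.206 0.322 0.375] z [0.002 0.068 0.236]
box 0.2 [226.8, 166.3, 247.9, 203.3] x [0.572 0.608 0.646] y [0.072 0.097 0.121] z [0.006 0.05  0.063]
bin
[... 245 characters left out ...]
 [0.344 0.501 0.662] y [0.317 0.348 0.381] z [0.078 0.151 0.243]
hasp 0.92 [62.3, 223.4, 88.0, 255.9] x [0.473 0.503 0.528] y [0.356 0.369 0.463] z [0.001 0.218 0.247]
spray 0.64 [283.0, 234.9, 304.0, 274.2] x [0.42  0.461 0.497] y [-0.047 -0.024 -0.002] z [0.    0.05  0.063]
spray 0.56 [328.4, 100.3, 370.2, 141.6] x [0.694 0.719 0.763] y [-0.193 -0.132 -0.108] z [-0.001  0.127  0.192]
tub 0.72 [184.8, 108.6, 222.6, 147.3] x [0.694 0.724 0.763] y [0.128 0.16  0.196] z [0.002 0.085 0.09 ]
tub 0.64 [223.9, 236.5, 246.1, 274.5] x [0.421 0.461 0.494] y [0.081 0.101 0.122] z [0.007 0.05  0.064]
cap 0.61 [244.8, 100.7, 270.4, 127.5] x [0.742 0.77  0.789] y [0.021 0.046 0.068] z [0.    0.012 0.04 ]
```

```bash
cat >> h.py <<'E'
def tp(cam="top"):
    """list of (cx,cy,theta deg of own +x (back), button xy, button z, yellow?)"""
    f,W,s=look(cam); out=[]
    for m in masks_of("tape1",cam):
        M=m["mask"]
        if M.sum()<100: continue
        p=W[M]; ok=np.isfinite(p).all(1); p=p[ok]; rgb=f["pixels"][M][ok]
        top=p[(p[:,2]>0.035)]
        if len(top)<20: continue
        (cx,cy),(a,b),an=cv2.minAreaRect((top[:,:2]*1000).astype(np.float32))
        if b>a: an+=90
        dark=(rgb.max(1)<70)&(p[:,2]>0.04)
        bt=p[dark]
        yel=np.median(rgb[:,2].astype(float)-rgb[:,0])<-40
        d=np.array([np.cos(np.radians(an)),np.sin(np.radians(an))])
        bm=np.median(bt,0)*1000 if len(bt)>5 else np.full(3,np.nan)
        if len(bt)>5 and (bm[:2]-[cx,cy])@d>0: an+=180
        an=(an+180)%360-180
        out.append(dict(c=(cx,cy),th=an,sz=(a,b),b=bm,yel=bool(yel),conf=m["conf"]))
    return out
def ptp(cam="top"):
    for r in tp(cam): print(np.round(r["c"],1),"th",round(r["th"],1),"sz",np.round(r["sz"],1),"btn",np.round(r["b"],1),"YEL" if r["yel"] else "",round(r["conf"],2))
E
python3 - <<'E'
from h import *
ptp()
f,W,_=look("top")
def rect(P,n):
    (c,(a,b),an)=cv2.minAreaRect((P[:,:2]*1000).astype(np.float32)); print(n,np.round(c,1),round(a,1),round(b,1),round(an,1),len(P))
m=masks_of("box","top")[0]["mask"];p=W[m];p=p[np.isfinite(p).all(1)]
rect(p[(abs(p[:,2]-0.08)<0.005)&(p[:,1]<0.33)],"rim")
fl=p[(abs(p[:,2]-0.005)<0.004)&(p[:,1]<0.33)&(p[:,1]>.19)]; rect(fl,"floor")
r=p[(abs(p[:,2]-0.08)<0.005)&(p[:,1]<0.33)]
# front wall rim line: for each x bin min y
for x in np.arange(.36,.67,.03):
    q=r[abs(r[:,0]-x)<.004]
    if len(q): print(round(x,2),np.round(np.sort(q[:,1])[[0,1,-2,-1]],4))
# staple
q=p[(p[:,1]<0.22)&(p[:,2]>.03)&(p[:,2]<.07)];print(len(q),np.round(np.median(q,0),4) if len(q) else '')
m=masks_of("bin","top")[0]["mask"];p=W[m];p=p[np.isfinite(p).all(1)]
rect(p[(abs(p[:,2]-0.05)<0.005)],"binrim"); rect(p[(abs(p[:,2]-0.005)<0.004)],"binfloor")
m=masks_of("hasp","top")[0]["mask"];p=W[m];p=p[np.isfinite(p).all(1)];p=p[p[:,2]>.15]
for z in np.arange(.17,.26,.01):
    q=p[abs(p[:,2]-z)<.005]
    if len(q):print(round(z,2),len(q),np.round(np.median(q,0),4),np.round([q[:,0].min(),q[:,0].max()],3))
m=masks_of("lid","top")[1]["mask"];p=W[m];p=p[np.isfinite(p).all(1)]
for z in np.arange(.08,.24,.02):
    q=p[(abs(p[:,2]-z)<.005)]
    if len(q):print(round(z,2),len(q),np.round(np.median(q,0),4),np.round([q[:,0].min(),q[:,0].max()],3))
E
```

```text
[459.5 102.9] th -3.6 sz [41.4 68. ] btn [452.  101.7  61.3]  0.96
[ 448.1 -136.8] th 19.2 sz [69.1 39.8] btn [ 439.8 -139.8   60.7]  0.92
[601.2 -22.5] th -0.8 sz [40.5 68.6] btn [592.9 -22.9  60.7]  0.91
[460.6 -24.3] th -8.0 sz [41.4 68.2] btn [453.2 -24.7  60.7]  0.82
[341.  72.] th 142.3 sz [41.3 68.2] btn [nan nan nan] YEL 0.78
[611.8  97.6] th -15.5 sz [41.7 68.2] btn [603.   98.2  61. ]  0.74
[ 607.7 -130.9] th -15.1 sz [40.8 68. ] btn [ 599.4 -129.2   60.3]  0.74
rim [511.  276.3] 324.5 116.0 6.4 1074
floor [512.1 273.4] 345.7 110.9 6.8 5027
0.36 [0.2015 0.2019 0.3143 0.3161]
0.39 [0.2051 0.2052 0.3191 0.3192]
0.42 [0.209  0.2091 0.3227 0.3233]
0.45 [0.2124 0.2127 0.3271 0.3272]
0.48 [0.2153 0.2162 0.329  0.3292]
0.51 [0.2188 0.2193 0.3298 0.33  ]
0.54 [0.2213 0.2221 0.2268 0.2287]
0.57 [0.2267 0.2268 0.2307 0.2307]
0.6 [0.2302 0.2303 0.2346 0.2353]
0.63 [0.2328 0.2342 0.2385 0.2387]
0.66 [0.2372 0.2384 0.3258 0.328 ]
345 [0.4498 0.2117 0.0532]
binrim [ 495.6 -280. ] 121.6 330.4 84.2 1181
binfloor [ 488.3 -287. ] 139.2 334.6 84.0 6625Traceback (most recent call last):
  File "<stdin>", line 22, in <module>
IndexError: list index out of range
```

```bash
cat >> h.py <<'E'
def go(X,Y,Ztip,phi=None,quiet=False):
    """target in mm for fingertip; prints dx dy dz (cm) roll (deg) from the measured pose"""
    s,R=st(); p=np.array(s["eef_pos"])*1000
    cur=np.degrees(np.arctan2(R[1,1],R[0,1]))
    d=R.T@(np.array([X,Y,Ztip+17.])-p)/10
    roll=0 if phi is None else -((phi-cur+180)%360-180)
    print("phi",round(cur,1),"-> d",np.round(d,2),"roll",round(roll,1),"rows",round(max(np.linalg.norm(d)/4.17,abs(roll)/7.16),1))
E
python3 - <<'E'
from h import *
go(599.4,-129.5,75,180)
E
```

```text
t 1.3 pos [ 0.2763 -0.6158  0.2435] tx [-0.  0. -1.] ty [-0.912 -0.409  0.   ] tz [-0.409  0.912  0.   ] F [ 0.1 -1.7  0.2] w 0.0876 q [-0.86  0.36  0.01  0.   -1.22 -0.29]
phi -155.8 -> d [ 15.15 -49.39  31.14] roll 24.2 rows 14.5
```

{"op": "step_arm", "data": {
  "deltas": [
    [0,-3,1.9,4,1],
    [0,-6,3.8,8,1],
    [0,-9,5.7,12,1],
    [0,-12,7.6,16,1],
    [0,-15.4,9.7,20,1],
    [0,-18.8,11.9,24,1],
    [0,-22.2,14,24,1],
    [0,-25.6,16.2,24,1],
    [0,-29,18.3,24,1],
    [0,-32.4,20.4,24,1]
  ]
}}

```text
t: 2.13
eef_pos: [0.4892, -0.2953, 0.244]
ee_rot: [-1.842, 1.57, -0.268]
force: [0.8, -0.6, -0.4]
width: 0.0263
```

Run:
```python
from h import *
go(599.4,-129.5,75,180)
```

```text
t 2.13 pos [ 0.4892 -0.2953  0.244 ] tx [ 0.001 -0.    -1.   ] ty [-1.    -0.003 -0.001] tz [-0.003  1.    -0.   ] F [ 0.8 -0.6 -0.4] w 0.0263 q [-0.2   0.19 -0.22  0.   -1.16 -1.37]
phi -179.8 -> d [ 15.21 -11.06  16.55] roll 0.2 rows 6.0
```

{"op": "step_arm", "data": {
  "deltas": [
    [1,-2,3,0,1],
    [2,-4,6,0,1],
    [3,-6,9,0,1],
    [5,-8,12,0,1],
    [7,-9.5,14.5,0,1],
    [9.5,-10.6,16.1,0,1],
    [12,-11.1,16.6,0,1],
    [14.5,-11.1,16.6,0,1],
    [15.2,-11.1,16.6,0,1],
    [15.2,-11.1,16.6,0,1]
  ]
}}

```text
t: 2.97
eef_pos: [0.5975, -0.1307, 0.0894]
ee_rot: [1.616, 1.566, -3.093]
force: [-0.3, -1.4, -0.3]
width: 0.0004
```

Run:
```python
from h import *
go(599.4,-129.5,56,180)
f,W,s=look("wrist","w1")
```

```text
t 2.97 pos [ 0.5975 -0.1307  0.0894] tx [-0.005 -0.    -1.   ] ty [-1.    -0.003  0.005] tz [-0.003  1.    -0.   ] F [-0.3 -1.4 -0.3] w 0.0004 q [ 0.1   0.4  -0.32 -0.   -0.86 -1.67]
phi -179.8 -> d [ 1.64 -0.2   0.12] roll 0.2 rows 0.4
```

View pics/w1.png

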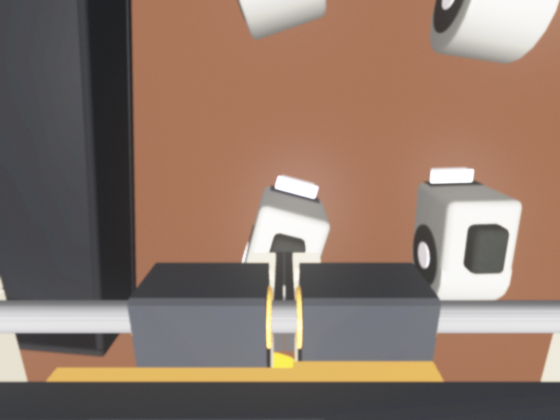

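{"op": "step_arm", "data": {
  "deltas": [
    [0.5,-0.2,0.1,0,1],
    [1.0,-0.2,0.1,0,1],
    [1.2,-0.2,0.1,0,1],
    [1.3,-0.2,0.1,0,1],
    [1.4,-0.2,0.1,0,1],
    [1.5,-0.2,0.1,0,1],
    [1.6,-0.2,0.1,0,1],
    [1.65,-0.2,0.1,0,1],
    [1.7,-0.2,0.1,0,1],
    [1.7,-0.2,0.1,0,1]
  ]
}}

```text
t: 3.85
eef_pos: [0.6012, -0.1299, 0.0757]
ee_rot: [-1.942, 1.57, -0.368]
force: [-3.4, 0.1, 8.1]
width: 0.0006
```

{"op": "step_arm", "data": {
  "deltas": [
    [0.1,0,0,0,1],
    [0.2,0,0,0,1],
    [0.3,0,0,0,1],
    [0.4,0,0,0,1],
    [0.4,0,0,0,1],
    [0.5,0,0,0,1],
    [0.5,0,0,0,1],
    [0.5,0,0,0,1],
    [0.5,0,0,0,1],
    [0.5,0,0,0,1]
  ]
}}

```text
t: 4.68
eef_pos: [0.602, -0.1301, 0.0751]
ee_rot: [-1.918, 1.567, -0.343]
force: [-13.8, 5.2, 41.4]
width: 0.0006
```

{"op": "step_arm", "data": {
  "deltas": [
    [-1,0,0,0,1],
    [-2.5,0,0,0,1],
    [-2.5,0.2,3,0,1],
    [-2.5,0.4,6,0,1],
    [-2.5,0.6,9,0,1],
    [-2.5,0.7,10.7,0,1],
    [-2.5,0.7,10.7,0,1],
    [-2,0.7,10.7,0,1],
    [-1.6,0.7,10.7,0,1],
    [-1.6,0.7,10.7,0,1]
  ]
}}

```text
t: 5.52
eef_pos: [0.5928, -0.0236, 0.0842]
ee_rot: [1.705, 1.569, -3.005]
force: [0.3, -0.3, -0.2]
width: 0.0003
```

Run:
```python
from h import *
go(592.9,-22.9,56,180)
```

```text
t 5.52 pos [ 0.5928 -0.0236  0.0842] tx [-0.002 -0.    -1.   ] ty [-1.    -0.002  0.002] tz [-0.002  1.    -0.   ] F [ 0.3 -0.3 -0.2] w 0.0003 q [ 0.29  0.38 -0.37 -0.   -0.83 -1.86]
phi -179.9 -> d [ 1.12 -0.01  0.07] roll 0.1 rows 0.3
```

{"op": "step_arm", "data": {
  "deltas": [
    [0.4,0,0.05,0,1],
    [0.7,0,0.05,0,1],
    [0.9,0,0.05,0,1],
    [1.1,0,0.05,0,1],
    [1.2,0,0.05,0,1],
    [1.3,0,0.05,0,1],
    [1.4,0,0.05,0,1],
    [1.55,0,0.05,0,1],
    [1.55,0,0.05,0,1],
    [1.55,0,0.05,0,1]
  ]
}}

```text
t: 6.35
eef_pos: [0.5938, -0.0222, 0.0703]
ee_rot: [-1.583, 1.57, -0.009]
force: [-0.6, 0.5, 2.8]
width: 0.0005
```

{"op": "step_arm", "data": {
  "deltas": [
    [0.2,0,0,0,1],
    [0.2,0,0,0,1],
    [-1.5,0,0,0,1],
    [-3,0,1,0,1],
    [-3,-0.3,4,0,1],
    [-3,-0.6,8,0,1],
    [-3,-1,12,0,1],
    [-2.5,-1,12,0,1],
    [-1.6,-1,12,0,1],
    [-1.6,-1,12,0,1]
  ]
}}

```text
t: 7.18
eef_pos: [0.6018, 0.0977, 0.0839]
ee_rot: [1.841, 1.568, -2.868]
force: [-1.1, -0.8, 0.3]
width: 0.0005
```

Run:
```python
from h import *
go(603,98.2,56,180)
ptp()
```

```text
t 7.18 pos [0.6018 0.0977 0.0839] tx [-0.003 -0.001 -1.   ] ty [-1.    -0.003  0.003] tz [-0.003  1.    -0.001] F [-1.1 -0.8  0.3] w 0.0005 q [ 0.48  0.4  -0.33 -0.   -0.85 -2.05]
phi -179.8 -> d [ 1.09 -0.12  0.05] roll 0.2 rows 0.3
[ 607.9 -131.1] th -15.6 sz [40.8 68.5] btn [ 599.4 -128.8   60.4]  0.97
[601.2 -22.5] th -0.5 sz [40.4 68.6] btn [593.3 -23.   53.3]  0.76
[ 447.5 -136.9] th 17.0 sz [68.4 40.2] btn [ 439.7 -140.    60.9]  0.73
[341.6  71.7] th 142.0 sz [41.2 67.2] btn [nan nan nan] YEL 0.71
[459.6 102.5] th -3.4 sz [40.5 68.5] btn [451.1 101.9  61.2]  0.69
[460.5 -24.9] th -7.6 sz [40.9 67.6] btn [452.4 -23.7  61.2]  0.58
```

{"op": "step_arm", "data": {
  "deltas": [
    [0.4,-0.1,0.05,0,1],
    [0.7,-0.1,0.05,0,1],
    [0.9,-0.1,0.05,0,1],
    [1.1,-0.1,0.05,0,1],
    [1.2,-0.1,0.05,0,1],
    [1.3,-0.1,0.05,0,1],
    [1.4,-0.1,0.05,0,1],
    [1.6,-0.1,0.05,0,1],
    [1.6,-0.1,0.05,0,1],
    [1.6,-0.1,0.05,0,1]
  ]
}}

```text
t: 8.12
eef_pos: [0.605, 0.0976, 0.0752]
ee_rot: [-1.736, 1.568, -0.161]
force: [-13.4, -2.4, 38.9]
width: 0.0005
```

{"op": "step_arm", "data": {
  "deltas": [
    [-1.5,0,0,0,1],
    [-3.5,0,0,0,1],
    [-3.5,3,0.1,0,1],
    [-3.5,6,0.2,0,1],
    [-3.5,9,0.3,0,1],
    [-3.5,12,0.4,0,1],
    [-3.5,15.1,0.4,0,1],
    [-2.5,15.1,0.4,0,1],
    [-1.6,15.1,0.4,0,1],
    [-1.6,15.1,0.4,0,1]
  ]
}}

```text
t: 8.95
eef_pos: [0.4529, 0.1016, 0.085]
ee_rot: [2.03, 1.57, -2.679]
force: [-0.2, 0.1, -1.5]
width: 0.0003
```

Run:
```python
from h import *
go(451.5,101.9,56,180)
```

```text
t 8.95 pos [0.4529 0.1016 0.085 ] tx [-0.001 -0.    -1.   ] ty [-1.    -0.003  0.001] tz [-0.003  1.    -0.   ] F [-0.2  0.1 -1.5] w 0.0003 q [ 0.65  0.19 -0.65 -0.   -0.74 -2.21]
phi -179.8 -> d [1.2  0.14 0.03] roll 0.2 rows 0.3
```

{"op": "step_arm", "data": {
  "deltas": [
    [0.4,0.1,0,0,1],
    [0.7,0.1,0,0,1],
    [0.9,0.1,0,0,1],
    [1.1,0.1,0,0,1],
    [1.2,0.1,0,0,1],
    [1.3,0.1,0,0,1],
    [1.4,0.1,0,0,1],
    [1.55,0.1,0,0,1],
    [1.65,0.1,0,0,1],
    [1.65,0.1,0,0,1]
  ]
}}

```text
t: 9.78
eef_pos: [0.4525, 0.1019, 0.0702]
ee_rot: [-1.809, 1.57, -0.235]
force: [-2.3, -0.7, 8.4]
width: 0.0004
```

{"op": "step_arm", "data": {
  "deltas": [
    [0.2,0,0,0,1],
    [0.2,0,0,0,1],
    [-1.5,0,0,0,1],
    [-3,0,-1,0,1],
    [-3,0,-4.8,0,1],
    [-3,0,-8.8,0,1],
    [-3,0,-12.6,0,1],
    [-2.5,0,-12.6,0,1],
    [-1.6,0,-12.6,0,1],
    [-1.6,0,-12.6,0,1]
  ]
}}

```text
t: 10.62
eef_pos: [0.4518, -0.0246, 0.0842]
ee_rot: [1.732, 1.569, -2.979]
force: [0.1, -0.2, 0.4]
width: 0.0006
```

Run:
```python
from h import *
go(452.8,-24.2,56,180)
ptp()
```

```text
t 10.62 pos [ 0.4518 -0.0246  0.0842] tx [-0.002 -0.    -1.   ] ty [-1.    -0.001  0.002] tz [-0.001  1.    -0.   ] F [ 0.1 -0.2  0.4] w 0.0006 q [ 0.38  0.17 -0.67 -0.   -0.73 -1.95]
phi -179.9 -> d [ 1.12 -0.1   0.04] roll 0.1 rows 0.3
[ 449.9 -147. ] th 9.2 sz [70.1 27.4] btn [ 439.6 -142.5   61.3]  0.82
[460.9  95.7] th 0.1 sz [62.6 53.6] btn [450.8 102.6  53.8]  0.69
[601.2 -22.4] th -0.6 sz [40.3 68.7] btn [593.5 -23.2  53.6]  0.62
[ 607.4 -131. ] th -15.4 sz [40.4 67.7] btn [ 597.6 -129.1   60.6]  0.56
[ 495.3 -279.8] th 174.1 sz [121.5 330.1] btn [ 494.1 -316.9   47.4]  0.17
```

{"op": "step_arm", "data": {
  "deltas": [
    [0.4,0,0,0,1],
    [0.7,0,0,0,1],
    [0.9,0,0,0,1],
    [1.1,0,0,0,1],
    [1.2,0,0,0,1],
    [1.3,0,0,0,1],
    [1.4,0,0,0,1],
    [1.55,0,0,0,1],
    [1.6,0,0,0,1],
    [1.6,0,0,0,1]
  ]
}}

```text
t: 11.55
eef_pos: [0.4539, -0.0236, 0.0742]
ee_rot: [-1.689, 1.567, -0.112]
force: [-20.1, 4.3, 66.9]
width: 0.0007
```

{"op": "step_arm", "data": {
  "deltas": [
    [-1.5,0,0,0,1],
    [-3.2,0,0,0,1],
    [-3.2,0.3,-3.5,0,1],
    [-3.2,0.8,-7.5,0,1],
    [-3.2,1.3,-11.5,0,1],
    [-3.2,1.3,-11.6,0,1],
    [-2.5,1.3,-11.6,0,1],
    [-1.6,1.3,-11.6,0,1],
    [-1.6,1.3,-11.6,0,1],
    [-1.6,1.3,-11.6,0,1]
  ]
}}

```text
t: 12.38
eef_pos: [0.4395, -0.1392, 0.0846]
ee_rot: [1.643, 1.569, -3.065]
force: [0.2, 0.4, 0.7]
width: 0.0003
```

Run:
```python
from h import *
go(439.7,-140,56,180)
```

```text
t 12.38 pos [ 0.4395 -0.1392  0.0846] tx [-0.002 -0.    -1.   ] ty [-1.    -0.005  0.002] tz [-0.005  1.    -0.   ] F [0.2 0.4 0.7] w 0.0003 q [ 0.12  0.18 -0.65 -0.   -0.73 -1.69]
phi -179.7 -> d [ 1.16 -0.02 -0.08] roll 0.3 rows 0.3
```

{"op": "step_arm", "data": {
  "deltas": [
    [0.4,0,0,0,1],
    [0.7,0,0,0,1],
    [0.8,0,0,0,1],
    [0.9,0,0,0,1],
    [1.0,0,0,0,1],
    [1.1,0,0,0,1],
    [1.2,0,0,0,1],
    [1.25,0,0,0,1],
    [1.3,0,0,0,1],
    [1.3,0,0,0,1]
  ]
}}

```text
t: 13.22
eef_pos: [0.4405, -0.1401, 0.0748]
ee_rot: [-1.776, 1.569, -0.202]
force: [-9.5, 6.4, 29.9]
width: 0.0003
```

{"op": "step_arm", "data": {
  "deltas": [
    [-2,0,0,0,1],
    [-4,0,0,0,0.6],
    [-7,0,-2,0,0.2],
    [-9,0,-5,0,0.2],
    [-9,0,-8,0,0.2],
    [-9,0,-11,0,0.2],
    [-9,0,-14,0,0.2],
    [-9,0,-17,0,0.2],
    [-9,0,-17,0,0.2],
    [-9,0,-17,0,0.2]
  ]
}}

```text
t: 14.05
eef_pos: [0.4399, -0.3115, 0.162]
ee_rot: [1.265, 1.57, 2.836]
force: [-0.0, -1.4, -0.2]
width: 0.0546
```

Run:
```python
from h import *
look("top","t2")
ptp()
go(448,-137,80,-162)
```

```text
[341.5  71.8] th 144.0 sz [40.9 67.7] btn [nan nan nan] YEL 0.97
[611.5  97.9] th -17.2 sz [41.6 67.9] btn [602.9  98.2  61. ]  0.94
[459.7 102.4] th -4.1 sz [40.5 68.4] btn [450.6 102.5  54.3]  0.93
[460.9 -23.8] th -7.0 sz [40.  68.5] btn [453.4 -22.9  60.9]  0.8
[601.2 -22.5] th -0.5 sz [40.4 68.6] btn [593.3 -23.   53.8]  0.77
[ 607.6 -130.3] th -15.3 sz [39.2 67.3] btn [ 599.2 -128.7   60.7]  0.56
t 14.2 pos [ 0.4402 -0.3097  0.1625] tx [-0.  0. -1.] ty [-1.    -0.003  0.   ] tz [-0.003  1.     0.   ] F [-0.3  0.9 -0.5] w 0.0666 q [-0.25  0.2  -0.4  -0.   -0.96 -1.32]
phi -179.8 -> d [ 6.55 -0.83 17.27] roll -17.8 rows 4.4
```

View pics/t2.png

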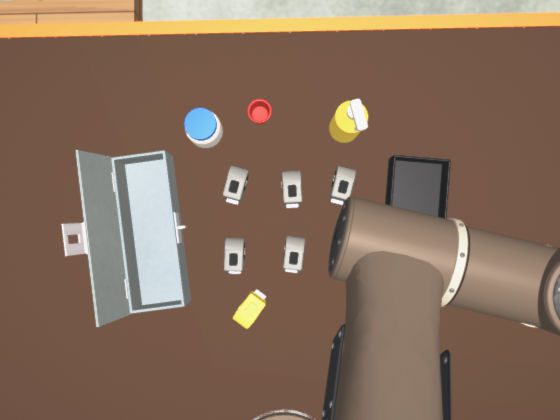

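{"op": "step_arm", "data": {
  "deltas": [
    [0,-0.2,3.4,-6,0.2],
    [0,-0.4,6.8,-12,0.2],
    [0,-0.6,10.2,-18,0.2],
    [1,-0.8,13.6,-18,0.2],
    [3,-0.8,16,-18,0.2],
    [5,-0.8,17.2,-18,0.2],
    [5,-0.8,17.2,-18,0.2],
    [5,-0.8,17.2,-18,0.2],
    [5,-0.8,17.2,-18,0.2],
    [5,-0.8,17.2,-18,0.2]
  ]
}}

```text
t: 15.03
eef_pos: [0.4487, -0.1384, 0.1136]
ee_rot: [-1.923, 1.569, -0.035]
force: [1.0, 0.0, 0.5]
width: 0.07
```

Run:
```python
from h import *
look("wrist","w3")
ptp("wrist")
go(448,-137,14,-162)
```

```text
[429.3 -63.8] th 70.0 sz [108.2  37.7] btn [nan nan nan]  0.78
[ 448.3 -140.5] th 18.9 sz [68.  41.4] btn [nan nan nan]  0.55
t 15.18 pos [ 0.4483 -0.1387  0.1132] tx [ 0.001  0.    -1.   ] ty [-0.95  -0.311 -0.001] tz [-0.311  0.95  -0.   ] F [0.1 0.4 0.1] w 0.0702 q [ 0.12  0.15 -0.61  0.   -0.81 -1.38]
phi -161.9 -> d [ 8.22 -0.01  0.18] roll 0.1 rows 2.0
```

View pics/w3.png

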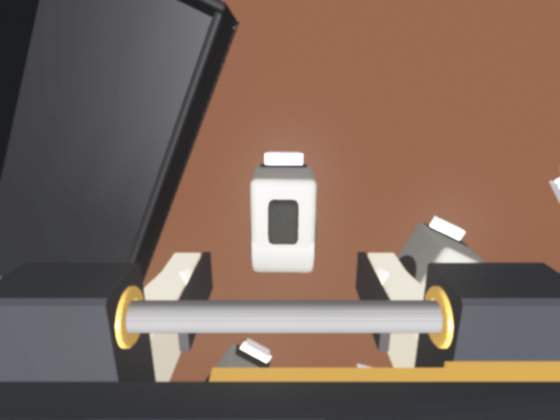

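{"op": "step_arm", "data": {
  "deltas": [
    [2,0,0,0,0.2],
    [5,0,0,0,0.2],
    [8.2,0,0,0,0.2],
    [8.2,0,0,0,0.2],
    [8.2,0,0,0,0.7],
    [8.2,0,0,0,0.7],
    [8.2,0,0,0,0.7],
    [8.2,0,0,0,0.7],
    [8.2,0,0,0,0.7],
    [8.2,0,0,0,0.7]
  ],
  "squeeze": 30
}}

```text
t: 16.02
eef_pos: [0.4489, -0.1382, 0.0318]
ee_rot: [-1.869, 1.568, 0.02]
force: [-0.6, 0.3, 8.0]
width: 0.0402
```

Run:
```python
from h import *
go(379,-268,75,174.2)
go(379,-268,20,174.2)
```

```text
t 16.02 pos [ 0.4489 -0.1382  0.0318] tx [ 0.003  0.    -1.   ] ty [-0.95  -0.312 -0.002] tz [-0.312  0.95  -0.001] F [-0.6  0.3  8. ] w 0.0402 q [ 0.12  0.28 -0.69  0.   -0.59 -1.38]
phi -161.8 -> d [ -6.03  10.68 -10.16] roll 24.0 rows 3.8
t 16.02 pos [ 0.4489 -0.1382  0.0318] tx [ 0.003  0.    -1.   ] ty [-0.95  -0.312 -0.002] tz [-0.312  0.95  -0.001] F [-0.6  0.3  8. ] w 0.0402 q [ 0.12  0.28 -0.69  0.   -0.59 -1.38]
phi -161.8 -> d [ -0.53  10.69 -10.15] roll 24.0 rows 3.5
```

{"op": "step_arm", "data": {
  "deltas": [
    [-2,0,0,0,1],
    [-5,0,0,0,1],
    [-8,0,0,4,1],
    [-8,2,-2,10,1],
    [-8,4.5,-4.5,16,1],
    [-8,7,-7,22,1],
    [-8,9.5,-9,24,1],
    [-8,10.7,-10.2,24,1],
    [-8,10.7,-10.2,24,1],
    [-8,10.7,-10.2,24,1]
  ]
}}

```text
t: 16.85
eef_pos: [0.3773, -0.269, 0.1107]
ee_rot: [-0.073, 1.571, 1.393]
force: [0.0, -0.3, -2.6]
width: 0.0397
```

Run:
```python
from h import *
look("wrist","w4")
go(379,-268,21,174.2)
```

```text
t 16.9 pos [ 0.3778 -0.2685  0.1107] tx [ 0.  0. -1.] ty [-0.995  0.103 -0.   ] tz [0.103 0.995 0.   ] F [-1.   1.3 -3.7] w 0.0398 q [-0.19  0.15 -0.62 -0.   -0.8  -1.48]
phi 174.1 -> d [ 7.27 -0.12  0.07] roll -0.1 rows 1.7
```

View pics/w4.png

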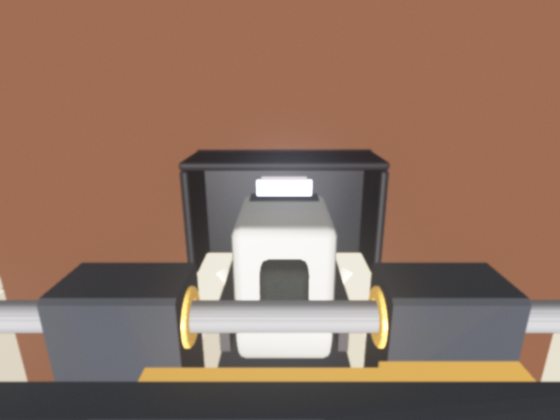

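{"op": "step_arm", "data": {
  "deltas": [
    [2,0,0,0,1],
    [4,-0.1,0,0,1],
    [6,-0.1,0,0,1],
    [7,-0.1,0,0,1],
    [7.2,-0.1,0,0,1],
    [7.2,-0.1,0,0,1],
    [7.2,-0.1,0,0,0.45],
    [7.2,-0.1,0,0,0.45],
    [7.2,-0.1,0,0,0.45],
    [7.2,-0.1,0,0,0.45]
  ]
}}

```text
t: 17.73
eef_pos: [0.3798, -0.2687, 0.0394]
ee_rot: [-1.709, 1.569, -0.239]
force: [-1.1, 0.4, -1.2]
width: 0.0479
```

Run:
```python
from h import *
go(461,-24,110,173)
```

```text
t 17.73 pos [ 0.3798 -0.2687  0.0394] tx [ 0.002 -0.    -1.   ] ty [-0.995  0.101 -0.002] tz [ 0.101  0.995 -0.   ] F [-1.1  0.4 -1.2] w 0.0479 q [-0.19  0.26 -0.69  0.   -0.61 -1.48]
phi 174.2 -> d [-8.76 -5.62 25.16] roll 1.2 rows 6.5
```

{"op": "step_arm", "data": {
  "deltas": [
    [-3,0,0,0,0.45],
    [-7,0,0,0,0.45],
    [-10,-0.5,2,1,0.2],
    [-10,-1.2,6,1,0.2],
    [-10,-2,10,1,0.2],
    [-10,-3,14,1,0.2],
    [-10,-4,18,1,0.2],
    [-10,-5,22,1,0.2],
    [-9,-5.6,25.1,1,0.2],
    [-8.7,-5.6,25.1,1,0.2]
  ]
}}

```text
t: 18.57
eef_pos: [0.4625, -0.0203, 0.1259]
ee_rot: [-1.108, 1.568, 0.347]
force: [0.2, -0.0, -0.2]
width: 0.0697
```

Run:
```python
from h import *
look("wrist","w5")
ptp("wrist")
go(461,-24,14,173)
```

```text
[351.3  62.7] th 144.1 sz [40.6 45.2] btn [nan nan nan] YEL 0.88
[460.2  99.6] th 177.5 sz [40.9 68.2] btn [465.9  79.5  41.3]  0.65
[461.1 -26.7] th 173.9 sz [41.2 68.3] btn [nan nan nan]  0.62
[505.1 -83.2] th 157.0 sz [ 19.6 166. ] btn [nan nan nan]  0.58
t 18.72 pos [ 0.4599 -0.0244  0.1256] tx [-0.001 -0.    -1.   ] ty [-0.993  0.118  0.001] tz [ 0.118  0.993 -0.   ] F [-0.4  0.7 -0.2] w 0.0701 q [ 0.38  0.12 -0.61 -0.   -0.84 -2.07]
phi 173.2 -> d [ 9.46 -0.1   0.05] roll 0.2 rows 2.3
```

View pics/w5.png

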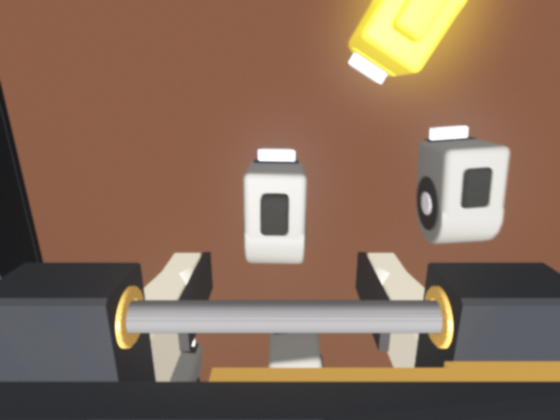

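{"op": "step_arm", "data": {
  "deltas": [
    [2,0,0,0,0.2],
    [5,0,0,0,0.2],
    [8,0,0,0,0.2],
    [9.4,0,0,0,0.2],
    [9.4,0,0,0,1],
    [9.4,0,0,0,1],
    [9.4,0,0,0,1],
    [9.4,0,0,0,1],
    [9.4,0,0,0,1],
    [9.4,0,0,0,1]
  ],
  "squeeze": 30
}}

```text
t: 19.55
eef_pos: [0.4611, -0.0245, 0.0328]
ee_rot: [-1.225, 1.569, 0.227]
force: [-0.4, -1.6, 6.9]
width: 0.0398
```

Run:
```python
from h import *
go(457,-276,95,174.2)
```

```text
t 19.55 pos [ 0.4611 -0.0245  0.0328] tx [ 0.002  0.001 -1.   ] ty [-0.993  0.119 -0.002] tz [0.119 0.993 0.001] F [-0.4 -1.6  6.9] w 0.0398 q [ 0.38  0.27 -0.71  0.   -0.59 -2.07]
phi 173.2 -> d [ -7.94  -2.6  -25.01] roll -1.0 rows 6.3
```

{"op": "step_arm", "data": {
  "deltas": [
    [-2,0,0,0,1],
    [-5,0,0,0,1],
    [-8,-0.3,-3,0,1],
    [-8,-0.7,-7,0,1],
    [-8,-1.1,-11,0,1],
    [-8,-1.5,-15,0,1],
    [-8,-2,-19,0,1],
    [-8,-2.4,-23,0,1],
    [-8,-2.6,-25,-1,1],
    [-8,-2.6,-25,-1,1]
  ]
}}

```text
t: 20.38
eef_pos: [0.4557, -0.2792, 0.1114]
ee_rot: [2.235, 1.57, -2.582]
force: [0.8, -0.0, -3.4]
width: 0.0401
```

Run:
```python
from h import *
look("wrist","w6")
go(457,-276,21,174.2)
```

```text
t 20.43 pos [ 0.4556 -0.2776  0.1112] tx [-0.001  0.    -1.   ] ty [-0.994  0.105  0.001] tz [0.105 0.994 0.   ] F [ 0.6  0.8 -3. ] w 0.0397 q [-0.18  0.26 -0.47 -0.   -0.84 -1.5 ]
phi 174.0 -> d [ 7.32 -0.13  0.17] roll -0.2 rows 1.8
```

View pics/w6.png

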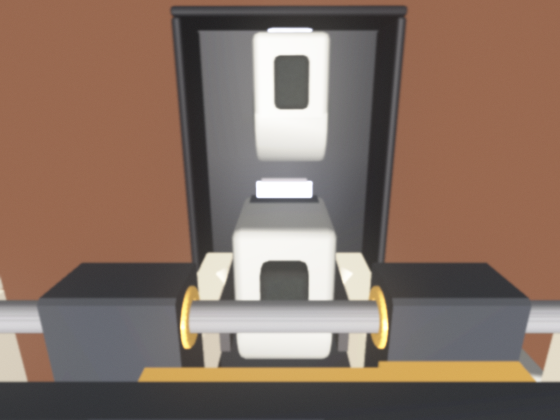

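{"op": "step_arm", "data": {
  "deltas": [
    [2,-0.3,0,0,1],
    [4,-0.3,0.1,0,1],
    [6,-0.3,0.1,0,1],
    [7,-0.3,0.1,0,1],
    [7.2,-0.3,0.1,0,1],
    [7.2,-0.3,0.1,0,1],
    [7.2,-0.3,0.1,0,0.45],
    [7.2,-0.3,0.1,0,0.45],
    [7.2,-0.3,0.1,0,0.45],
    [7.2,-0.3,0.1,0,0.45]
  ]
}}

```text
t: 21.27
eef_pos: [0.4602, -0.2753, 0.0406]
ee_rot: [-1.693, 1.569, -0.223]
force: [-1.2, -0.7, -0.1]
width: 0.0481
```

Run:
```python
from h import *
go(607.5,-130.5,110,164.6)
```

```text
t 21.27 pos [ 0.4602 -0.2753  0.0406] tx [ 0.002 -0.    -1.   ] ty [-0.995  0.102 -0.002] tz [ 0.102  0.995 -0.   ] F [-1.2 -0.7 -0.1] w 0.0481 q [-0.17  0.36 -0.54  0.   -0.68 -1.5 ]
phi 174.2 -> d [ -8.62 -13.2   15.9 ] roll 9.6 rows 5.4
```

{"op": "step_arm", "data": {
  "deltas": [
    [-3,0,0,0,0.45],
    [-7,0,0,0,0.45],
    [-9,-1.5,2,2,0.3],
    [-9,-4.5,5,5,0.25],
    [-9,-7.5,8.5,8,0.2],
    [-9,-10.5,12.5,9.6,0.2],
    [-9,-13.2,15.9,9.6,0.2],
    [-8.6,-13.2,15.9,9.6,0.2],
    [-8.6,-13.2,15.9,9.6,0.2],
    [-8.6,-13.2,15.9,9.6,0.2]
  ]
}}

```text
t: 22.1
eef_pos: [0.6071, -0.1296, 0.1253]
ee_rot: [1.807, 1.57, 3.11]
force: [-0.7, -1.0, 0.2]
width: 0.0702
```

Run:
```python
from h import *
look("wrist","w7")
ptp("wrist")
go(607.5,-130.5,14,164.6)
```

```text
[602.5 -25.3] th -178.7 sz [68.4 40.9] btn [611.1 -44.9  41.3]  0.8
[ 607.9 -133.3] th 163.9 sz [41.4 66.9] btn [nan nan nan]  0.7
[ 470.7 -258. ] th -28.2 sz [22.6 65.4] btn [ 468.5 -255.4   43.8]  0.64
t 22.25 pos [ 0.6062 -0.1312  0.1258] tx [-0.  0. -1.] ty [-0.964  0.267  0.   ] tz [ 0.267  0.964 -0.   ] F [-0.2 -0.3 -0.2] w 0.0703 q [ 0.1   0.37 -0.26 -0.   -0.94 -1.94]
phi 164.5 -> d [ 9.48 -0.11  0.1 ] roll -0.1 rows 2.3
```

View pics/w7.png

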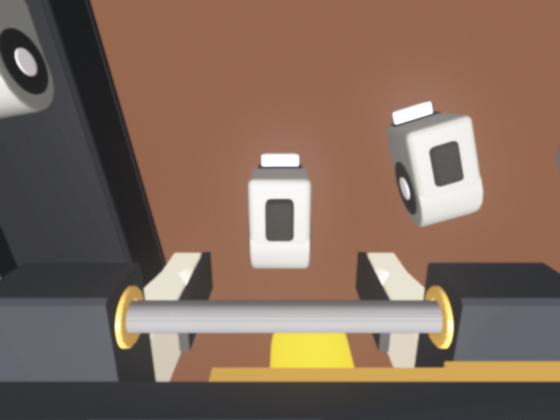

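{"op": "step_arm", "data": {
  "deltas": [
    [2,0,0,0,0.2],
    [5,0,0,0,0.2],
    [8,0,0,0,0.2],
    [9.4,0,0,0,0.2],
    [9.4,0,0,0,1],
    [9.4,0,0,0,1],
    [9.4,0,0,0,1],
    [9.4,0,0,0,1],
    [9.4,0,0,0,1],
    [9.4,0,0,0,1]
  ],
  "squeeze": 30
}}

```text
t: 23.08
eef_pos: [0.6077, -0.1307, 0.0331]
ee_rot: [-1.437, 1.569, -0.136]
force: [-1.4, -1.3, 5.5]
width: 0.0394
```

Run:
```python
from h import *
go(537,-284,95,174.2)
```

```text
t 23.08 pos [ 0.6077 -0.1307  0.0331] tx [ 0.002 -0.    -1.   ] ty [-0.964  0.266 -0.002] tz [0.266 0.964 0.   ] F [-1.4 -1.3  5.5] w 0.0394 q [ 0.1   0.47 -0.35  0.   -0.75 -1.94]
phi 164.6 -> d [ -7.9    2.72 -16.65] roll -9.6 rows 4.5
```

{"op": "step_arm", "data": {
  "deltas": [
    [-2,0,0,0,1],
    [-5,0,0,0,1],
    [-8,0.4,-2,-2,1],
    [-8,1,-6,-4,1],
    [-8,1.6,-10,-7,1],
    [-8,2.2,-14,-9.6,1],
    [-8,2.7,-16.6,-9.6,1],
    [-8,2.7,-16.6,-9.6,1],
    [-8,2.7,-16.6,-9.6,1],
    [-8,2.7,-16.6,-9.6,1]
  ]
}}

```text
t: 23.92
eef_pos: [0.5366, -0.2831, 0.1115]
ee_rot: [-0.042, 1.57, 1.426]
force: [0.6, 0.4, -2.2]
width: 0.0398
```

Run:
```python
from h import *
look("wrist","w8")
go(538,-284,21,174.2)
```

```text
t 23.97 pos [ 0.537  -0.2827  0.1116] tx [ 0.  0. -1.] ty [-0.995  0.101 -0.   ] tz [0.101 0.995 0.   ] F [ 0.  -0.4 -3.5] w 0.0396 q [-0.16  0.36 -0.31 -0.   -0.9  -1.51]
phi 174.2 -> d [ 7.36 -0.12 -0.12] roll -0.0 rows 1.8
```

View pics/w8.png

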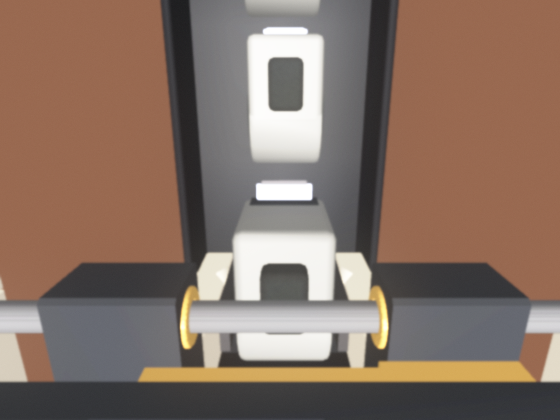

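{"op": "step_arm", "data": {
  "deltas": [
    [2,-0.2,-0.1,0,1],
    [4,-0.2,-0.1,0,1],
    [6,-0.2,-0.1,0,1],
    [7,-0.2,-0.1,0,1],
    [7.2,-0.2,-0.1,0,1],
    [7.2,-0.2,-0.1,0,1],
    [7.2,-0.2,-0.1,0,0.45],
    [7.2,-0.2,-0.1,0,0.45],
    [7.2,-0.2,-0.1,0,0.45],
    [7.2,-0.2,-0.1,0,0.45]
  ]
}}

```text
t: 24.8
eef_pos: [0.5393, -0.2846, 0.0406]
ee_rot: [-1.706, 1.569, -0.236]
force: [0.6, -0.6, 0.7]
width: 0.0479
```

Run:
```python
from h import *
go(611.5,97.5,110,164)
```

```text
t 24.8 pos [ 0.5393 -0.2846  0.0406] tx [ 0.002 -0.    -1.   ] ty [-0.995  0.101 -0.002] tz [ 0.101  0.995 -0.   ] F [ 0.6 -0.6  0.7] w 0.0479 q [-0.17  0.45 -0.37  0.   -0.75 -1.51]
phi 174.2 -> d [-8.64 -3.32 38.74] roll 10.2 rows 9.6
```

{"op": "step_arm", "data": {
  "deltas": [
    [-3,0,0,0,0.45],
    [-7,0,0,0,0.45],
    [-9,-0.2,3.5,2,0.3],
    [-9,-0.5,7.5,4,0.25],
    [-9,-0.9,11.5,6,0.2],
    [-9,-1.3,15.5,8,0.2],
    [-9,-1.7,19.5,10,0.2],
    [-9,-2.1,23.5,10,0.2],
    [-9,-2.5,27.5,10,0.2],
    [-9,-2.9,31.5,10,0.2]
  ]
}}

```text
t: 25.63
eef_pos: [0.5998, 0.028, 0.1305]
ee_rot: [-0.987, 1.569, 0.307]
force: [0.9, -0.4, 0.1]
width: 0.0697
```

Run:
```python
from h import *
go(611.5,97.5,100,164)
ptp()
```

```text
t 25.63 pos [0.5998 0.028  0.1305] tx [ 0.001  0.    -1.   ] ty [-0.962  0.273 -0.001] tz [0.273 0.962 0.001] F [ 0.9 -0.4  0.1] w 0.0697 q [ 0.37  0.33 -0.31  0.   -0.93 -2.22]
phi 164.2 -> d [1.35 0.77 7.01] roll 0.2 rows 1.7
[ 459.3 -273.1] th -5.4 sz [41.9 68.9] btn [ 452.4 -269.1   65.3]  0.96
[459.4 101.1] th -0.7 sz [38.2 69.2] btn [450.7 102.6  53.5]  0.93
[ 378.5 -266.1] th -3.4 sz [41.9 69.1] btn [ 371.3 -262.6   65.5]  0.87
[341.5  72. ] th 144.2 sz [41.1 67.5] btn [nan nan nan] YEL 0.84
[ 539.9 -281.6] th -4.1 sz [40.7 68.6] btn [ 532.6 -278.7   65. ]  0.62
```

{"op": "step_arm", "data": {
  "deltas": [
    [0,0.3,3,0,0.2],
    [0.5,0.6,6,0,0.2],
    [1.3,0.7,6.8,0,0.2],
    [1.3,0.7,6.8,0,0.2],
    [1.3,0.7,6.8,0,0.2],
    [1.3,0.7,6.8,0,0.2],
    [1.3,0.7,6.8,0,0.2],
    [1.3,0.7,6.8,0,0.2],
    [1.3,0.7,6.8,0,0.2],
    [1.3,0.7,6.8,0,0.2]
  ]
}}

```text
t: 26.57
eef_pos: [0.6114, 0.0928, 0.1169]
ee_rot: [-0.838, 1.57, 0.456]
force: [0.2, 0.3, 0.5]
width: 0.0697
```

Run:
```python
from h import *
look("wrist","w9")
ptp("wrist")
go(611.5,97.5,14,164)
```

```text
[488.4  98.4] th 77.0 sz [41.5 17.4] btn [nan nan nan]  0.88
[611.1  96.4] th -16.0 sz [41.3 65. ] btn [591.6 101.3  56.7]  0.67
t 26.72 pos [0.6113 0.0931 0.1167] tx [ 0.  0. -1.] ty [-0.962  0.273 -0.   ] tz [0.273 0.962 0.   ] F [-0.4  0.7  0.4] w 0.0696 q [ 0.47  0.37 -0.28 -0.   -0.92 -2.31]
phi 164.2 -> d [8.57 0.1  0.43] roll 0.2 rows 2.1
```

View pics/w9.png

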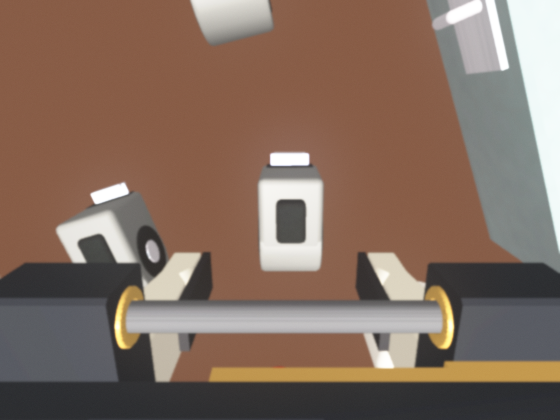

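{"op": "step_arm", "data": {
  "deltas": [
    [2,0.1,0.4,0,0.2],
    [5,0.1,0.4,0,0.2],
    [8,0.1,0.4,0,0.2],
    [8.5,0.1,0.4,0,0.2],
    [8.5,0.1,0.4,0,1],
    [8.5,0.1,0.4,0,1],
    [8.5,0.1,0.4,0,1],
    [8.5,0.1,0.4,0,1],
    [8.5,0.1,0.4,0,1],
    [8.5,0.1,0.4,0,1]
  ],
  "squeeze": 30
}}

```text
t: 27.55
eef_pos: [0.6121, 0.0976, 0.033]
ee_rot: [-0.975, 1.569, 0.32]
force: [-1.3, -0.2, 4.7]
width: 0.0397
```

Run:
```python
from h import *
go(616,-292,95,174.2)
```

```text
t 27.55 pos [0.6121 0.0976 0.033 ] tx [ 0.002  0.001 -1.   ] ty [-0.962  0.273 -0.002] tz [0.273 0.962 0.001] F [-1.3 -0.2  4.7] w 0.0397 q [ 0.47  0.47 -0.35  0.   -0.74 -2.32]
phi 164.2 -> d [ -7.92 -11.   -37.37] roll -10.0 rows 9.5
```

{"op": "step_arm", "data": {
  "deltas": [
    [-2,0,0,0,1],
    [-5,0,0,0,1],
    [-8,0,0,0,1],
    [-9,-1,-3,-2,1],
    [-9,-2,-7,-4,1],
    [-9,-3.2,-11,-6,1],
    [-9,-4.4,-15,-8,1],
    [-9,-5.6,-19,-10,1],
    [-9,-6.8,-23,-10,1],
    [-9,-8,-27,-10,1]
  ]
}}

```text
t: 28.38
eef_pos: [0.614, -0.1854, 0.1216]
ee_rot: [0.493, 1.57, 1.963]
force: [1.2, 1.1, -2.9]
width: 0.0396
```

Run:
```python
from h import *
go(614.5,-292,95,174.2)
```

```text
t 28.38 pos [ 0.614  -0.1854  0.1216] tx [-0.  0. -1.] ty [-0.995  0.101  0.   ] tz [0.101 0.995 0.   ] F [ 1.2  1.1 -2.9] w 0.0396 q [ 0.01  0.4  -0.22 -0.   -0.95 -1.68]
phi 174.2 -> d [  0.96  -1.13 -10.6 ] roll -0.0 rows 2.6
```

{"op": "step_arm", "data": {
  "deltas": [
    [0,-0.3,-3,0,1],
    [0,-0.7,-7,0,1],
    [0.5,-1.1,-10.2,0,1],
    [1,-1.1,-10.2,0,1],
    [1,-1.1,-10.2,0,1],
    [1,-1.1,-10.2,0,1],
    [1,-1.1,-10.2,0,1],
    [1,-1.1,-10.2,0,1],
    [1,-1.1,-10.2,0,1],
    [1,-1.1,-10.2,0,1]
  ]
}}

```text
t: 29.22
eef_pos: [0.6157, -0.2853, 0.1121]
ee_rot: [-1.559, 1.57, -0.088]
force: [-0.4, 0.3, -3.4]
width: 0.0397
```

Run:
```python
from h import *
look("wrist","w10")
go(614.5,-292,21,174.2)
```

```text
t 29.27 pos [ 0.6156 -0.2855  0.112 ] tx [ 0.001 -0.    -1.   ] ty [-0.995  0.1   -0.001] tz [ 0.1    0.995 -0.   ] F [ 0.8 -1.2 -2.6] w 0.04 q [-0.15  0.46 -0.14 -0.   -0.97 -1.52]
phi 174.2 -> d [ 7.4   0.05 -0.66] roll 0.0 rows 1.8
```

View pics/w10.png

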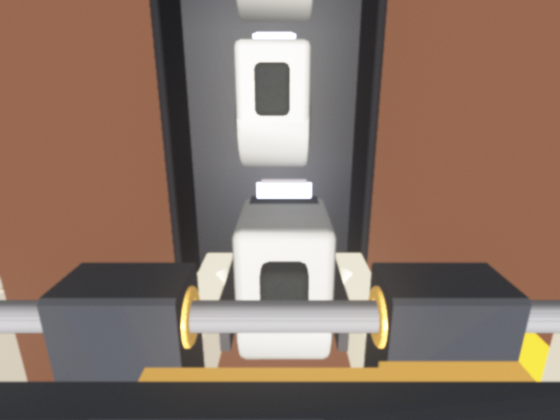

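{"op": "step_arm", "data": {
  "deltas": [
    [1,0,-0.6,0,1],
    [3,0,-0.7,0,1],
    [5,0,-0.7,0,1],
    [7,0,-0.7,0,1],
    [7.3,0,-0.7,0,1],
    [7.3,0,-0.7,0,1],
    [7.3,0,-0.7,0,0.45],
    [7.3,0,-0.7,0,0.45],
    [7.3,0,-0.7,0,0.45],
    [7.3,0,-0.7,0,0.45]
  ]
}}

```text
t: 30.1
eef_pos: [0.615, -0.2934, 0.0392]
ee_rot: [-1.736, 1.57, -0.267]
force: [0.5, 0.6, -0.8]
width: 0.0483
```

{"op": "step_arm", "data": {
  "deltas": [
    [-3,0,0,0,0.45],
    [-7,0,0,0,0.45],
    [-10,0,2,0,0.3],
    [-10,0,6,2,0.25],
    [-10,0,10,2,0.2],
    [-10,0,14,0,0.2],
    [-10,0,18,-2,0.2],
    [-10,0.5,22,-4,0.2],
    [-10,1,25,-6,0.2],
    [-10,1.2,26.7,-6,0.2]
  ]
}}

```text
t: 30.93
eef_pos: [0.6297, -0.023, 0.1392]
ee_rot: [-1.144, 1.569, 0.434]
force: [0.3, -0.3, -0.1]
width: 0.07
```

Run:
```python
from h import *
look("top","t3")
ptp()
go(601.2,-22.5,100,179.5)
```

```text
[459.5 102.7] th -2.1 sz [41.2 68.9] btn [450.7 102.6  54.1]  0.95
[ 614.4 -291.2] th -6.5 sz [42.2 69. ] btn [ 605.3 -288.3   64.9]  0.91
[588.1 -21.2] th 179.6 sz [38.  42.3] btn [593.5 -23.   53.5]  0.9
[ 540. -282.] th -5.7 sz [41.5 68.9] btn [ 532.6 -278.8   65.1]  0.9
[ 459.6 -272.1] th -6.2 sz [42.8 69.2] btn [ 451.6 -269.7   64.5]  0.79
[ 378.2 -265.6] th -4.8 sz [41.5 69.6] btn [ 371.  -262.9   65.4]  0.78
[340.8  72.4] th 142.5 sz [40.9 68.4] btn [nan nan nan] YEL 0.57
t 31.08 pos [ 0.63   -0.0248  0.1392] tx [ 0.001  0.    -1.   ] ty [-1.    -0.006 -0.001] tz [-0.006  1.     0.   ] F [ 0.7 -1.   0.6] w 0.0701 q [ 0.27  0.37 -0.23  0.   -0.97 -1.84]
phi -179.7 -> d [2.21 2.88 0.25] roll 0.8 rows 0.9
```

View pics/t3.png

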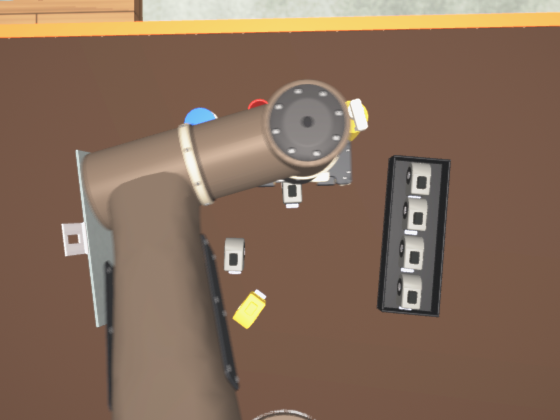

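Run:
```python
from h import *
f,W,s=look("top")
for (u,v) in [(307,120),(240,140),(215,145),(150,180),(120,180),(150,260),(160,340),(200,130)]:
    print((u,v),np.round(W[v,u],3))
f,W,s=look("scene","s3")
```

```text
(307, 120) [ 0.63  -0.025  0.567]
(240, 140) [0.613 0.049 0.545]
(215, 145) [0.608 0.077 0.546]
(150, 180) [0.569 0.148 0.558]
(120, 180) [0.57  0.184 0.547]
(150, 260) [0.485 0.131 0.626]
(160, 340) [0.421 0.109 0.678]
(200, 130) [0.627 0.095 0.537]
```

View pics/s3.png

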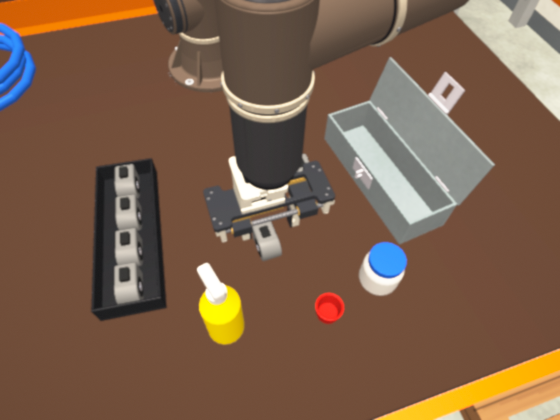

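{"op": "step_arm", "data": {
  "deltas": [
    [0.5,2.9,0.2,0.8,0.2],
    [2.2,2.9,0.2,0.8,0.2],
    [2.2,2.9,0.2,0.8,0.2],
    [5,2.9,0.2,0.8,0.2],
    [8,2.9,0.2,0.8,0.2],
    [10.5,2.9,0.2,0.8,0.2],
    [10.5,2.9,0.2,0.8,0.2],
    [10.5,2.9,0.2,0.8,0.2],
    [10.5,2.9,0.2,0.8,0.2],
    [10.5,2.9,0.2,0.8,0.2]
  ],
  "squeeze": 30
}}

```text
t: 32.02
eef_pos: [0.6024, -0.0245, 0.0356]
ee_rot: [-1.411, 1.568, 0.148]
force: [0.5, -0.0, -0.2]
width: 0.0697
```

Run:
```python
from h import *
look("wrist","w11")
go(571,283,105,-83.4)
```

```text
t 32.07 pos [ 0.6022 -0.0245  0.0355] tx [ 0.003  0.001 -1.   ] ty [-1.     0.011 -0.003] tz [0.011 1.    0.001] F [ 0.7 -0.7 -0.7] w 0.0702 q [ 0.28  0.45 -0.39  0.   -0.73 -1.87]
phi 179.4 -> d [-8.64  3.43 30.71] roll -97.2 rows 13.6
```

View pics/w11.png

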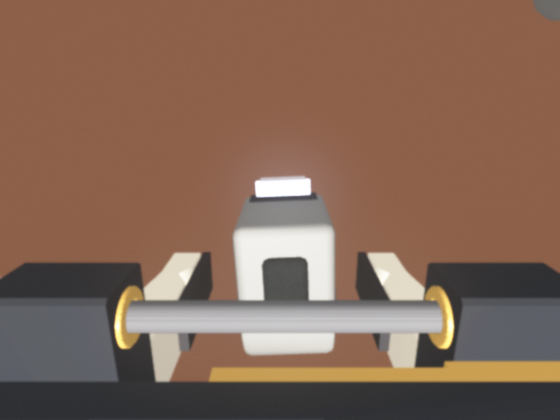

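{"op": "step_arm", "data": {
  "deltas": [
    [0,0,0,0,1],
    [0,0,0,0,1],
    [0,0,0,0,1],
    [0,0,0,0,1],
    [0,0,0,0,1],
    [-2,0,0,0,1],
    [-6,0,0,0,1],
    [-10,0,0,-3,1],
    [-11,0,0,-10,1],
    [-11,0,0,-17,1]
  ],
  "squeeze": 30
}}

```text
t: 32.9
eef_pos: [0.6028, -0.0241, 0.1478]
ee_rot: [-1.671, 1.564, 0.191]
force: [-0.4, -0.0, -2.2]
width: 0.0397
```

Run:
```python
from h import *
go(571,283,125,-83.4)
```

```text
t 32.9 pos [ 0.6028 -0.0241  0.1478] tx [ 0.007  0.001 -1.   ] ty [-0.958 -0.288 -0.007] tz [-0.288  0.958 -0.001] F [-0.4 -0.  -2.2] w 0.0397 q [ 0.28  0.32 -0.28  0.   -0.96 -1.56]
phi -163.3 -> d [ 0.6  -5.78 30.32] roll -79.9 rows 11.2
```

{"op": "step_arm", "data": {
  "deltas": [
    [0,-0.5,2.5,-7,1],
    [0,-1,5,-14,1],
    [0,-1.5,8,-21,1],
    [0,-2,11,-28,1],
    [0,-2.5,14,-35,1],
    [0,-3,17,-42,1],
    [0,-3.6,20,-49,1],
    [0,-4.2,23,-56,1],
    [0,-4.8,26,-63,1],
    [0,-5.4,28.5,-70,1]
  ]
}}

```text
t: 33.73
eef_pos: [0.5713, 0.266, 0.143]
ee_rot: [0.404, 1.57, -2.794]
force: [1.2, 0.3, -2.3]
width: 0.0398
```

Run:
```python
from h import *
go(571,283,120,-83.4)
```

```text
t 33.73 pos [0.5713 0.266  0.143 ] tx [-0.001 -0.    -1.   ] ty [-0.057 -0.998  0.   ] tz [-0.998  0.057  0.001] F [ 1.2  0.3 -2.3] w 0.0398 q [ 0.74  0.36 -0.22 -0.   -0.99 -0.8 ]
phi -93.3 -> d [ 0.6  -1.69  0.13] roll -9.9 rows 1.4
```

{"op": "step_arm", "data": {
  "deltas": [
    [0,-0.8,0,-5,1],
    [0,-1.5,0,-10,1],
    [0,-1.5,0,-10,1],
    [0,-1.5,0,-10,1],
    [0,-1.5,0,-10,1],
    [0,-1.5,0,-10,1],
    [0,-1.5,0,-10,1],
    [0,-1.5,0,-10,1],
    [0,-1.5,0,-10,1],
    [0,-1.5,0,-10,1]
  ]
}}

```text
t: 34.57
eef_pos: [0.5733, 0.2789, 0.1436]
ee_rot: [-2.095, 1.571, 1.157]
force: [0.4, 0.7, -2.3]
width: 0.0401
```

Run:
```python
from h import *
look("wrist","w12")
go(571,283,25,-83.4)
```

```text
t 34.62 pos [0.5733 0.279  0.1436] tx [ 0.  0. -1.] ty [ 0.11  -0.994 -0.   ] tz [-0.994 -0.11  -0.   ] F [-1.2 -0.5 -2.6] w 0.0399 q [ 0.76  0.37 -0.21 -0.   -0.99 -0.65]
phi -83.7 -> d [10.16 -0.42  0.18] roll -0.3 rows 2.4
```

View pics/w12.png

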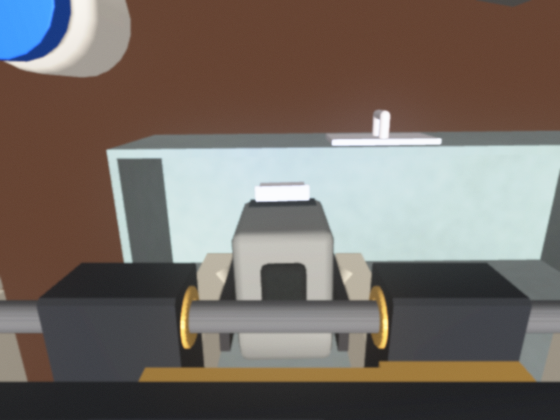

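{"op": "step_arm", "data": {
  "deltas": [
    [2,-0.2,0.2,0,1],
    [5,-0.2,0.2,0,1],
    [8,-0.2,0.2,0,1],
    [9.5,-0.2,0.2,0,1],
    [10.1,-0.2,0.2,0,1],
    [10.3,-0.2,0.2,0,1],
    [10.3,-0.2,0.2,0,1],
    [10.3,-0.2,0.2,0,0.4],
    [10.3,-0.2,0.2,0,0.4],
    [10.3,-0.2,0.2,0,0.4]
  ]
}}

```text
t: 35.45
eef_pos: [0.5717, 0.2814, 0.0416]
ee_rot: [-2.607, 1.569, 0.646]
force: [0.1, 0.8, -0.3]
width: 0.0513
```

Run:
```python
from h import *
go(459.5,102.6,110,177.5)
```

```text
t 35.45 pos [0.5717 0.2814 0.0416] tx [ 0.002  0.001 -1.   ] ty [ 0.111 -0.994 -0.001] tz [-0.994 -0.111 -0.002] F [ 0.1  0.8 -0.3] w 0.0513 q [ 0.76  0.48 -0.3   0.   -0.78 -0.65]
phi -83.6 -> d [-8.58 16.52 13.13] roll 98.9 rows 13.8
```

Released. Lift and go to D.

{"op": "step_arm", "data": {
  "deltas": [
    [-3,0,0,0,0.4],
    [-7,0,0,0,0.4],
    [-10,0,0,5,0.3],
    [-11,2,2,12,0.2],
    [-11,4.5,4,19,0.2],
    [-11,7,6,26,0.2],
    [-11,9.5,8,33,0.2],
    [-11,12,10,40,0.2],
    [-11,14.5,12,47,0.2],
    [-11,16.5,13.1,54,0.2]
  ]
}}

```text
t: 36.28
eef_pos: [0.4573, 0.1007, 0.1512]
ee_rot: [-1.387, 1.57, 0.917]
force: [-0.3, -0.4, 0.6]
width: 0.0701
```

Run:
```python
from h import *
go(459.5,102.6,110,177.5)
```

```text
t 36.28 pos [0.4573 0.1007 0.1512] tx [ 0.001  0.001 -1.   ] ty [-0.743 -0.669 -0.001] tz [-0.669  0.743  0.   ] F [-0.3 -0.4  0.6] w 0.0701 q [ 0.64  0.1  -0.56 -0.   -0.91 -1.48]
phi -138.0 -> d [ 2.42 -0.29 -0.  ] roll 44.5 rows 6.2
```

{"op": "step_arm", "data": {
  "deltas": [
    [0,0,0,7,0.2],
    [0.8,-0.2,0,14,0.2],
    [1.6,-0.3,0,21,0.2],
    [2.4,-0.3,0,28,0.2],
    [2.4,-0.3,0,35,0.2],
    [2.4,-0.3,0,42,0.2],
    [2.4,-0.3,0,44.5,0.2],
    [2.4,-0.3,0,44.5,0.2],
    [2.4,-0.3,0,44.5,0.2],
    [2.4,-0.3,0,44.5,0.2]
  ]
}}

```text
t: 37.12
eef_pos: [0.4615, 0.1045, 0.1269]
ee_rot: [-0.951, 1.57, 0.584]
force: [0.1, 0.0, 0.4]
width: 0.0697
```

Run:
```python
from h import *
look("wrist","w13")
ptp("wrist")
look("top","t4")
ptp("top")
go(459.5,102.6,18.5,177.5)
```

```text
[343.4  69.5] th 142.7 sz [40.8 64.9] btn [nan nan nan] YEL 0.96
[459.9 100.3] th 178.3 sz [41.3 68.2] btn [nan nan nan]  0.78
[ 540.  -282.1] th -4.3 sz [42.1 68.9] btn [ 532.7 -279.    65.4]  0.91
[ 378.4 -265.9] th -4.9 sz [41.6 69.5] btn [ 370.9 -262.9   65. ]  0.87
[570.  284.8] th 99.0 sz [41.5 69.2] btn [572.2 275.2  58.5]  0.71
[ 614.2 -291.2] th -6.2 sz [42.2 68.8] btn [ 605.7 -288.2   65.1]  0.71
[ 459.5 -272.5] th -4.8 sz [41.8 69.8] btn [ 452.5 -269.5   64.9]  0.68
t 37.42 pos [0.4614 0.1044 0.1266] tx [ 0.  0. -1.] ty [-0.999  0.037 -0.   ] tz [0.037 0.999 0.   ] F [-0.4  1.2  0.5] w 0.0702 q [ 0.64  0.14 -0.58  0.   -0.85 -2.25]
phi 177.9 -> d [ 9.11  0.18 -0.19] roll 0.4 rows 2.2
```

View pics/w13.png

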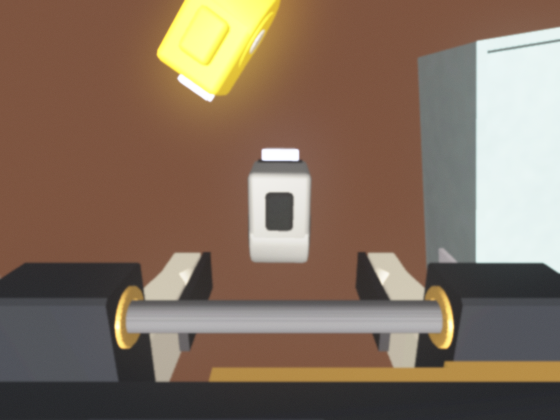

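View pics/t4.png

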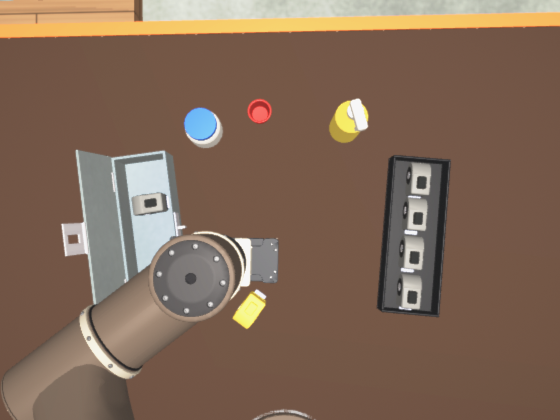

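{"op": "step_arm", "data": {
  "deltas": [
    [2,0.2,-0.2,0,0.2],
    [5,0.2,-0.2,0,0.2],
    [8,0.2,-0.2,0,0.2],
    [9.1,0.2,-0.2,0,0.2],
    [9.1,0.2,-0.2,0,0.2],
    [9.1,0.2,-0.2,0,1],
    [9.1,0.2,-0.2,0,1],
    [9.1,0.2,-0.2,0,1],
    [9.1,0.2,-0.2,0,1],
    [9.1,0.2,-0.2,0,1]
  ],
  "squeeze": 30
}}

```text
t: 38.25
eef_pos: [0.4597, 0.1028, 0.0365]
ee_rot: [-0.924, 1.569, 0.61]
force: [1.2, -3.1, 2.3]
width: 0.0423
```

{"op": "step_arm", "data": {
  "deltas": [
    [-2,0,0,0,1],
    [-5,0,0,0,1],
    [-8,0,0,0,1],
    [-11,0,0,-4,1],
    [-11,0,0,-11,1],
    [-11,0,0,-18,1],
    [-11,0,0,-25,1],
    [-11,0,0,-32,1],
    [-11,0,0,-39,1],
    [-11,0,0,-46,1]
  ]
}}

```text
t: 39.08
eef_pos: [0.4588, 0.1024, 0.1457]
ee_rot: [-0.517, 1.57, 1.825]
force: [0.5, -0.2, -2.8]
width: 0.0399
```

Run:
```python
from h import *
go(451,267,120,-83.4)
```

```text
t 39.08 pos [0.4588 0.1024 0.1457] tx [-0.  0. -1.] ty [-0.717 -0.697 -0.   ] tz [-0.697  0.717  0.   ] F [ 0.5 -0.2 -2.8] w 0.0399 q [ 0.64  0.11 -0.56 -0.   -0.9  -1.44]
phi -135.8 -> d [  0.88 -10.91  12.35] roll -52.4 rows 7.3
```

{"op": "step_arm", "data": {
  "deltas": [
    [0,-1,1,-7,1],
    [0,-2.5,2.8,-14,1],
    [0,-4,4.6,-21,1],
    [0,-5.5,6.4,-28,1],
    [0,-7,8.2,-35,1],
    [0,-9,10,-42,1],
    [0,-10.5,11.8,-49,1],
    [0.5,-10.9,12.3,-52,1],
    [0.8,-10.9,12.3,-52,1],
    [0.8,-10.9,12.3,-52,1]
  ]
}}

```text
t: 39.92
eef_pos: [0.4517, 0.2663, 0.1367]
ee_rot: [0.544, 1.569, -2.496]
force: [-0.3, -0.2, -3.9]
width: 0.0397
```

Run:
```python
from h import *
look("wrist","w14")
go(451,267,24,-83.4)
```

```text
t 39.97 pos [0.4519 0.2659 0.1371] tx [-0.001 -0.001 -1.   ] ty [ 0.1   -0.995  0.001] tz [-0.995 -0.1    0.001] F [-0.9 -0.4 -2.4] w 0.0397 q [ 0.91  0.21 -0.46 -0.   -0.9  -0.81]
phi -84.2 -> d [ 9.61 -0.12  0.07] roll -0.8 rows 2.3
```

View pics/w14.png

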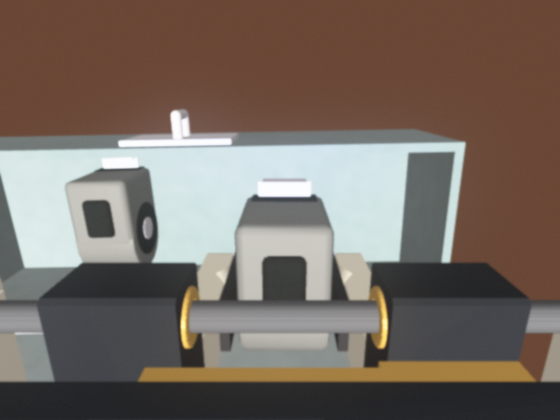

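Tape D over the box, B standing at left (115,215). Lower and release.

{"op": "step_arm", "data": {
  "deltas": [
    [2,-0.1,0,-0.8,1],
    [5,-0.1,0,-0.8,1],
    [8,-0.1,0,-0.8,1],
    [9.2,-0.1,0,-0.8,1],
    [9.6,-0.1,0,-0.8,1],
    [9.7,-0.1,0,-0.8,1],
    [9.7,-0.1,0,-0.8,1],
    [9.7,-0.1,0,-0.8,0.4],
    [9.7,-0.1,0,-0.8,0.4],
    [9.7,-0.1,0,-0.8,0.4]
  ]
}}

```text
t: 40.8
eef_pos: [0.453, 0.2676, 0.0412]
ee_rot: [-2.449, 1.569, 0.808]
force: [-0.1, -0.0, -0.8]
width: 0.0509
```

{"op": "step_arm", "data": {
  "deltas": [
    [-3,0,0,0,0.4],
    [-7,0,0,0,0.4],
    [-11,0,0,0,0.4],
    [-14,0,0,0,0.6],
    [-17,2,0,0,1],
    [-20,5,0,0,1],
    [-22,9,0,0,1],
    [-22,13,0,0,1],
    [-22,17,0,0,1],
    [-22,20,0,0,1]
  ]
}}

```text
t: 41.63
eef_pos: [0.4756, 0.0665, 0.2616]
ee_rot: [-2.743, 1.569, 0.514]
force: [0.2, -0.5, -0.2]
width: 0.0113
```

Run:
```python
from h import *
look("top","t5")
ptp("top")
st()
```

```text
[ 540.3 -282.2] th -4.0 sz [41.9 69.5] btn [ 532.5 -278.5   65.3]  0.95
[569.1 284.4] th 98.3 sz [39.3 69.7] btn [570.5 275.2  59. ]  0.8
[ 614.3 -291.4] th -6.0 sz [42.8 68.8] btn [ 605.1 -288.    65.1]  0.67
[ 378.2 -266. ] th -5.2 sz [41.6 69.9] btn [ 371.  -262.8   64.8]  0.66
[ 459.6 -272.4] th -5.2 sz [41.9 69.4] btn [ 450.9 -269.4   65.2]  0.57
[476.8 212.5] th 103.5 sz [ 20.4 187.6] btn [nan nan nan]  0.52
[534.1 359.5] th 7.2 sz [261.6  50.2] btn [nan nan nan]  0.5
[ 605.  -290.6] th -3.6 sz [17.4 26.1] btn [ 604.8 -289.1   65.4]  0.29
t 41.78 pos [0.4758 0.067  0.261 ] tx [ 0.001  0.    -1.   ] ty [ 0.112 -0.994 -0.   ] tz [-0.994 -0.112 -0.001] F [-0.9  0.1 -0.4] w 0.0018 q [ 0.55  0.02 -0.37  0.   -1.18 -0.44]
```

View pics/t5.png

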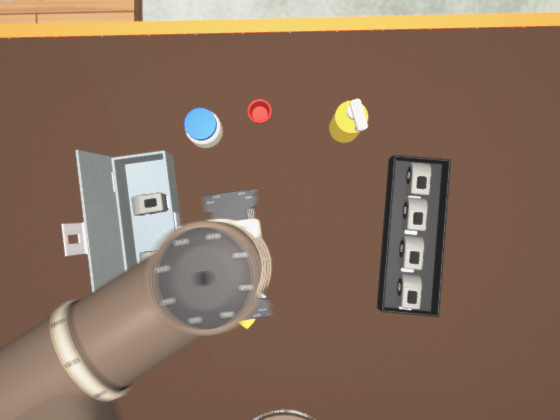

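Run:
```python
from h import *
go(370,368,245,-83.4)
```

```text
t 41.78 pos [0.4758 0.067  0.261 ] tx [ 0.001  0.    -1.   ] ty [ 0.112 -0.994 -0.   ] tz [-0.994 -0.112 -0.001] F [-0.9  0.1 -0.4] w 0.0018 q [ 0.55  0.02 -0.37  0.   -1.18 -0.44]
phi -83.6 -> d [ -0.1  -31.1    7.15] roll -0.2 rows 7.7
```

{"op": "step_arm", "data": {
  "deltas": [
    [-1.5,-2,3,0,1],
    [-1.5,-5,6,0,1],
    [-1.5,-9,7.1,0,1],
    [-1.5,-13,7.1,0,1],
    [-1.5,-17,7.1,0,1],
    [-1.5,-21,7.1,0,1],
    [-1.5,-25,7.1,0,1],
    [-1.5,-29,7.1,0,1],
    [-1.5,-31.1,7.1,0,1],
    [-1.5,-31.1,7.1,0,1]
  ]
}}

```text
t: 42.62
eef_pos: [0.3682, 0.3742, 0.2747]
ee_rot: [1.232, 1.57, -1.79]
force: [0.3, 0.7, -0.3]
width: 0.0001
```

Run:
```python
from h import *
look("top","t6")
ptp("top")
look("scene","s6")
go(370,368,172,-83.4)
```

```text
[ 459.8 -272.2] th -4.2 sz [40.9 69.7] btn [ 451.7 -269.1   65.7]  0.94
[ 614.3 -290.8] th -5.0 sz [42.1 68.7] btn [ 604.8 -288.    65.2]  0.91
[ 378.5 -266.1] th -3.3 sz [42.  69.9] btn [ 371.1 -262.8   65. ]  0.88
[450.7 268.4] th 98.4 sz [41.9 70. ] btn [450.9 258.7  59.4]  0.84
[340.8  72.1] th 142.7 sz [41.5 68.8] btn [nan nan nan] YEL 0.79
[ 540.2 -282.3] th -4.7 sz [42.3 69.2] btn [ 532.7 -279.2   64.7]  0.78
[569.9 284.9] th 99.3 sz [41.8 69.5] btn [570.4 275.1  58.8]  0.66
t 42.82 pos [0.3689 0.3694 0.2754] tx [-0. -0. -1.] ty [ 0.116 -0.993  0.   ] tz [-0.993 -0.116  0.   ] F [-0.1  0.1  0.6] w -0.0001 q [ 1.16  0.09 -0.27 -0.   -1.21 -1.05]
phi -83.3 -> d [ 8.64  0.15 -0.1 ] roll 0.1 rows 2.1
```

View pics/t6.png

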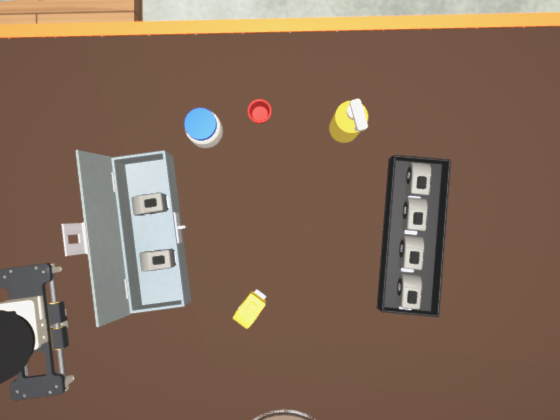

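View pics/s6.png

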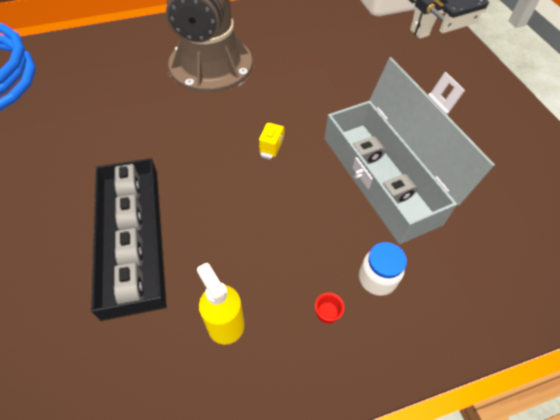

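{"op": "step_arm", "data": {
  "deltas": [
    [3,0,0,0,1],
    [6,0,0,0,1],
    [8.6,0,0,0,1],
    [8.6,0,0,0,1],
    [8.6,0.8,0,0,1],
    [8.6,1.6,0,0,1],
    [8.6,2.4,0,0,1],
    [8.7,3.2,0,0,1],
    [8.8,4,0,0,1],
    [8.8,4,0,0,1]
  ]
}}

```text
t: 43.65
eef_pos: [0.374, 0.3287, 0.1885]
ee_rot: [-2.222, 1.569, 1.036]
force: [-0.2, -1.0, -0.4]
width: 0.0002
```

Run:
```python
from h import *
look("scene","s7")
st()
```

```text
t 43.7 pos [0.3738 0.3288 0.1881] tx [ 0.  0. -1.] ty [ 0.115 -0.993 -0.   ] tz [-0.993 -0.115 -0.   ] F [-0.2  0.8 -0.3] w 0.0005 q [ 1.12  0.11 -0.45  0.   -1.01 -1.  ]
```

View pics/s7.png

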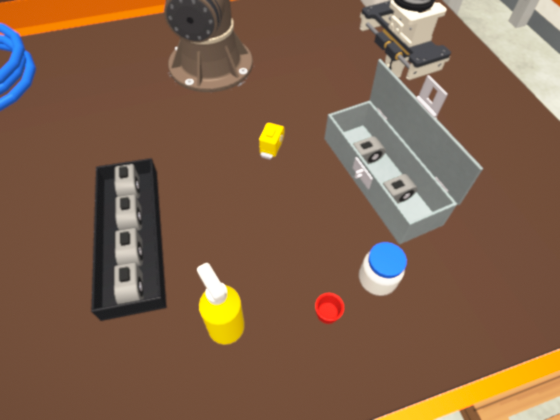

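{"op": "step_arm", "data": {
  "deltas": [
    [0.2,1,0,0,1],
    [0.3,2,0,0,1],
    [0.5,3,0,0,1],
    [0.9,3.9,0,0,1],
    [1.3,4.7,0,0,1],
    [1.7,5.5,0,0,1],
    [2.2,6.1,0,0,1],
    [2.8,6.8,0,0,1],
    [3.4,7.4,0,0,1],
    [4.2,7.9,0,0,1]
  ]
}}

```text
t: 44.53
eef_pos: [0.3828, 0.2505, 0.1448]
ee_rot: [0.825, 1.57, -2.2]
force: [0.3, -0.5, 1.6]
width: 0.0003
```

Run:
```python
from h import *
look("scene","s8")
st()
```

```text
t 44.58 pos [0.3819 0.2491 0.1431] tx [-0.003 -0.003 -1.   ] ty [ 0.115 -0.993  0.002] tz [-0.993 -0.115  0.003] F [-1.2 -1.7 -1.6] w 0.0006 q [ 1.01  0.09 -0.59 -0.   -0.89 -0.9 ]
```

View pics/s8.png

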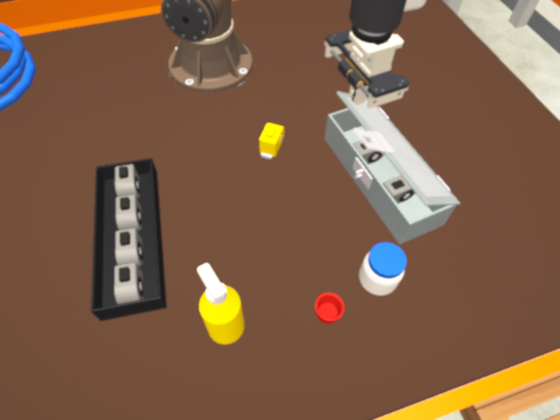

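{"op": "step_arm", "data": {
  "deltas": [
    [0.8,0.4,0,0,1],
    [1.6,0.7,0,0,1],
    [2.4,1,0,0,1],
    [3.0,1.2,0,0,1],
    [3.5,1.4,0,0,1],
    [3.9,1.4,0,0,1],
    [4.1,1.4,0,0,1],
    [4.3,1.4,0,0,1],
    [4.3,1.4,0,0,1],
    [4.3,1.4,0,0,1]
  ]
}}

```text
t: 45.42
eef_pos: [0.3844, 0.2374, 0.1032]
ee_rot: [1.36, 1.57, -1.665]
force: [-3.5, -2.3, 9.3]
width: 0.0002
```

Run:
```python
from h import *
look("scene","s9")
st()
```

```text
t 45.47 pos [0.3844 0.2375 0.1032] tx [-0. -0. -1.] ty [ 0.117 -0.993  0.   ] tz [-0.993 -0.117  0.   ] F [-2.6 -2.2  9.4] w 0.0005 q [ 0.99  0.14 -0.65  0.   -0.78 -0.88]
```

View pics/s9.png

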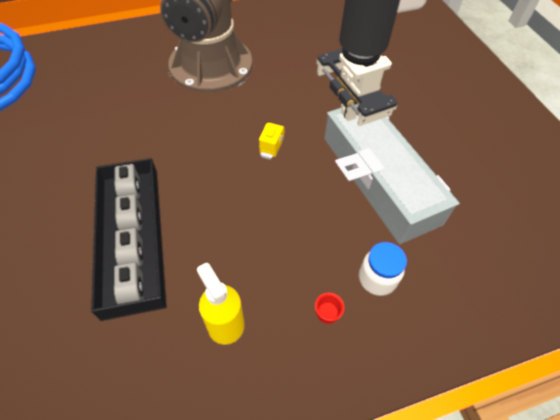

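{"op": "step_arm", "data": {
  "deltas": [
    [0.2,0,0,0,1],
    [0.3,0,0,0,1],
    [0.3,0,0,0,1],
    [-2,0,0,0,1],
    [-6,0,0,0,0.73],
    [-10,2,0,0,0.73],
    [-10,6,0,0,0.73],
    [-10,10,0,0,0.73],
    [-10,14,0,0,0.73],
    [-10,18,0,0,0.73]
  ]
}}

```text
t: 46.3
eef_pos: [0.4053, 0.0576, 0.2033]
ee_rot: [-2.617, 1.569, 0.643]
force: [1.8, -0.3, 0.1]
width: 0.023
```

Run:
```python
from h import *
f,W,s=look("top","t10")
for n in ["hasp","lid"]:
    for m in masks_of(n,"top")[:1]:
        p=W[m["mask"]];p=p[np.isfinite(p).all(1)]
        B=np.array([[-.115,.9934],[-.9934,-.115]])
        b=(p[:,:2]-[.511,.276])@B.T*1000
        print(n,round(m["conf"],2),m["extent"],"bx",np.round(np.percentile(b[:,0],[1,50,99]),1),"by",np.round(np.percentile(b[:,1],[1,50,99]),1),"z",np.round(np.percentile(p[:,2],[1,25,50,75,99]),4))
        for x in range(-120,70,10):
            q=abs(b[:,0]-x)<4
            if q.sum()>3: print(x,q.sum(),np.round(np.median(p[q,2])*1000,1),np.round(np.percentile(b[q,1],[1,99]),0))
go(524,162,150,-83.4)
```

```text
hasp 0.79 [174.6, 210.7, 203.5, 241.6] bx [-112.7  -84.   -60.7] by [-27.9   1.4  26.3] z [0.0844 0.0886 0.09   0.0916 0.095 ]
-110 86 91.6 [-26.  25.]
-100 69 91.6 [-27.  26.]
-90 69 90.3 [-28.  26.]
-80 79 89.6 [-28.  26.]
-70 106 88.8 [-28.  27.]
-60 45 88.9 [-25.  23.]
lid 0.73 [108.5, 148.9, 201.9, 315.0] bx [-106.3   -5.    56.6] by [-160.3    0.8  160.6] z [0.0674 0.0863 0.0876 0.089  0.0929]
-110 101 91.6 [-27.  25.]
-100 74 91.5 [-29.  25.]
-90 74 90.2 [-28.  26.]
-80 81 89.6 [-28.  26.]
-70 111 88.7 [-28.  27.]
-60 292 86.9 [-155.  158.]
-50 614 87.3 [-161.  160.]
-40 626 87.6 [-161.  160.]
-30 618 87.8 [-160.  162.]
-20 627 87.7 [-159.  162.]
-10 626 87.6 [-159.  159.]
0 637 87.6 [-159.  160.]
10 628 87.8 [-161.  160.]
20 624 87.6 [-160.  159.]
30 631 87.8 [-160.  161.]
40 612 87.4 [-162.  160.]
50 639 87.1 [-160.  160.]
60 96 85.7 [-180.  176.]
t 46.45 pos [0.4054 0.0566 0.2028] tx [ 0.001  0.001 -1.   ] ty [ 0.111 -0.994 -0.   ] tz [-0.994 -0.111 -0.001] F [ 0.9  0.3 -1. ] w 0.0232 q [ 0.63 -0.06 -0.6  -0.   -1.04 -0.51]
phi -83.6 -> d [  3.6   -9.16 -12.95] roll -0.2 rows 3.9
```

View pics/t10.png

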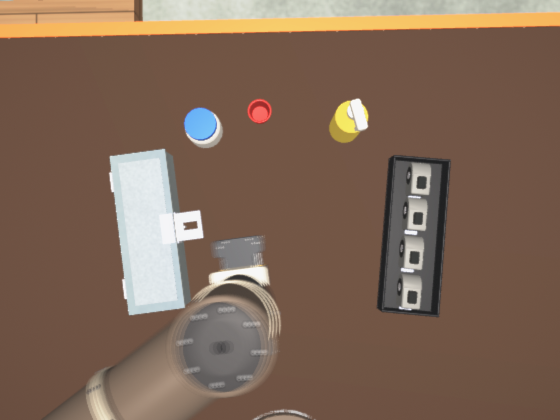

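{"op": "step_arm", "data": {
  "deltas": [
    [0,-1.5,-3,0,0.73],
    [0,-4,-6.5,0,0.73],
    [1,-6.5,-10,0,0.73],
    [3,-9,-13,0,0.73],
    [5,-9.3,-13,0,0.73],
    [7,-9.3,-13,0,0.73],
    [7.5,-9.3,-13,0,0.73],
    [7.5,-9.3,-13,0,0.73],
    [7.5,-9.3,-13,0,0.73],
    [7.5,-9.3,-13,0,0.73]
  ]
}}

```text
t: 47.28
eef_pos: [0.5243, 0.1669, 0.1292]
ee_rot: [-2.768, 1.568, 0.49]
force: [0.4, -0.7, 1.2]
width: 0.0237
```

Run:
```python
from h import *
look("wrist","w15")
go(524.8,163.3,87,-83.4)
```

```text
t 47.33 pos [0.5244 0.1668 0.1293] tx [ 0.002  0.002 -1.   ] ty [ 0.116 -0.993 -0.001] tz [-0.993 -0.116 -0.003] F [ 0.6 -0.9  0.1] w 0.0235 q [ 0.66  0.26 -0.42  0.   -0.89 -0.55]
phi -83.3 -> d [2.53 0.36 0.01] roll 0.1 rows 0.6
```

View pics/w15.png

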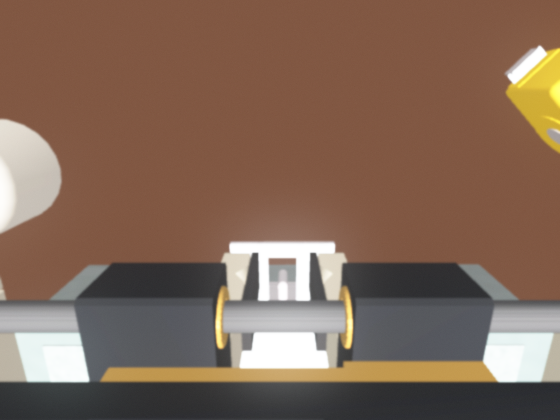

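{"op": "step_arm", "data": {
  "deltas": [
    [1.2,0.2,0,0,0.73],
    [2.3,0.35,0,0,0.73],
    [2.9,0.3,0,0,0.73],
    [3.5,0.25,0,0,0.73],
    [4.1,0.15,0,0,0.73],
    [4.7,-0.1,0,0,0.73],
    [5.2,-0.4,0,0,0.73],
    [5.7,-0.8,0,0,0.73],
    [6.1,-1.2,0,0,0.73],
    [6.4,-1.7,0,0,0.73]
  ]
}}

```text
t: 48.17
eef_pos: [0.5217, 0.1835, 0.063]
ee_rot: [0.759, 1.57, -2.266]
force: [0.7, -0.5, 0.6]
width: 0.0237
```

Run:
```python
from h import *
look("wrist","w16")
s,_=st()
p=np.array(s["eef_pos"])*1000; d=p[:2]-[511,276]; print("bx",d@[-.115,.9934],"by",d@[-.9934,-.115],"tip",p[2]-17)
```

```text
t 48.22 pos [0.5215 0.1842 0.0626] tx [-0.001 -0.    -1.   ] ty [ 0.116 -0.993  0.   ] tz [-0.993 -0.116  0.001] F [-0.1  0.6 -0.6] w 0.0235 q [ 0.69  0.35 -0.48 -0.   -0.75 -0.58]
bx -92.42303092631474 by 0.08288909221500229 tip 45.602576534375345
```

View pics/w16.png

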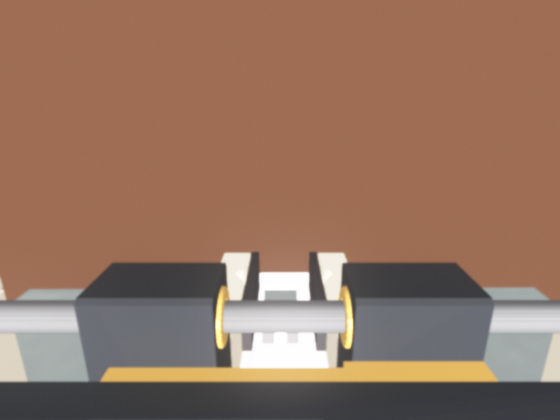

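{"op": "step_arm", "data": {
  "deltas": [
    [0.15,-0.4,0,0,0.73],
    [0.3,-0.8,0,0,0.73],
    [0.4,-1.2,0,0,0.73],
    [0.5,-1.5,0,0,0.73],
    [0.6,-1.8,0,0,0.73],
    [0.6,-1.9,0,0,0.73],
    [0.6,-2.0,0,0,0.73],
    [0.6,-2.1,0,0,0.73],
    [0.6,-2.1,0,0,0.73],
    [0.6,-2.1,0,0,0.73]
  ]
}}

```text
t: 49.05
eef_pos: [0.5196, 0.1996, 0.0582]
ee_rot: [1.257, 1.565, -1.769]
force: [8.8, -24.2, 8.0]
width: 0.0237
```

Run:
```python
from h import *
s,_=st()
p=np.array(s["eef_pos"])*1000; d=p[:2]-[511,276]; print("bx",d@[-.115,.9934],"by",d@[-.9934,-.115],"tip",p[2]-17)
```

```text
t 49.05 pos [0.5196 0.1996 0.0582] tx [-0.001 -0.006 -1.   ] ty [ 0.116 -0.993  0.006] tz [-0.993 -0.116  0.002] F [  8.8 -24.2   8. ] w 0.0237 q [ 0.72  0.36 -0.47  0.01 -0.74 -0.61]
bx -76.91670783767667 by 0.23547066851527876 tip 41.21974740331022
```

{"op": "step_arm", "data": {
  "deltas": [
    [0,0.5,0,0,0.73],
    [0,2,0,0,0.73],
    [0,5,0,0,0.73],
    [-3,8,0,0,0.73],
    [-6,11,0,0,0.73],
    [-9,13,0,0,0.73],
    [-12,15,-3,0,0.73],
    [-14,17,-6,0,0.73],
    [-15,19,-9,0,0.73],
    [-15,21,-12,0,0.73]
  ]
}}

```text
t: 49.88
eef_pos: [0.6662, 0.0082, 0.2122]
ee_rot: [-3.038, 1.563, 0.22]
force: [1.1, 0.4, 0.5]
width: 0.024
```

Run:
```python
from h import *
f,W,s=look("scene","s11")
cv2.imwrite("pics/s11z.png",cv2.resize(f["pixels"][90:250,310:470,::-1],None,fx=3.7,fy=3.7,interpolation=cv2.INTER_CUBIC))
f,W2,s=look("top","t11")
cv2.imwrite("pics/t11z.png",cv2.resize(f["pixels"][140:330,90:250,::-1],None,fx=3,fy=3,interpolation=cv2.INTER_CUBIC))
for cam,w in (("scene",W),("top",W2)):
    for m in masks_of("hasp",cam)[:1]:
        p=w[m["mask"]];p=p[np.isfinite(p).all(1)]
        B=np.array([[-.115,.9934],[-.9934,-.115]])
        b=(p[:,:2]-[.511,.276])@B.T*1000
        print(cam,round(m["conf"],2),m["extent"])
        for z in range(25,95,6):
            q=abs(p[:,2]*1000-z)<3
            if q.sum()>2: print(z,q.sum(),"bx",np.round(np.percentile(b[q,0],[10,50,90]),1),"by",np.round(np.percentile(b[q,1],[2,98]),0))
```

```text
scene 0.63 [351.6, 156.0, 372.2, 190.2]
31 5 bx [-65.8 -65.5 -60.4] by [-19.  35.]
37 25 bx [-66.2 -65.5 -62. ] by [-29.  31.]
43 32 bx [-66.4 -65.4 -63.5] by [-30.  30.]
49 23 bx [-66.4 -65.5 -58.9] by [-30.  38.]
55 32 bx [-66.4 -65.7 -60.6] by [-30.  25.]
61 30 bx [-66.1 -65.3 -60.3] by [-30.  36.]
67 41 bx [-67.8 -65.7 -63.7] by [-30.  23.]
73 38 bx [-66.5 -65.4 -64.1] by [-29.  24.]
79 35 bx [-66.7 -65.7 -64.7] by [-30.  24.]
85 95 bx [-66.5 -63.2 -56.5] by [-29.  23.]
91 32 bx [-66.1 -63.5 -59.4] by [-29.  17.]
```

View pics/s11z.png

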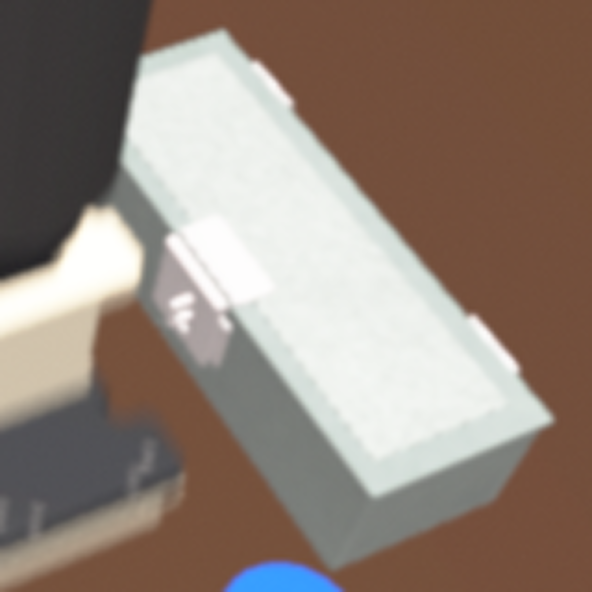

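View pics/t11z.png

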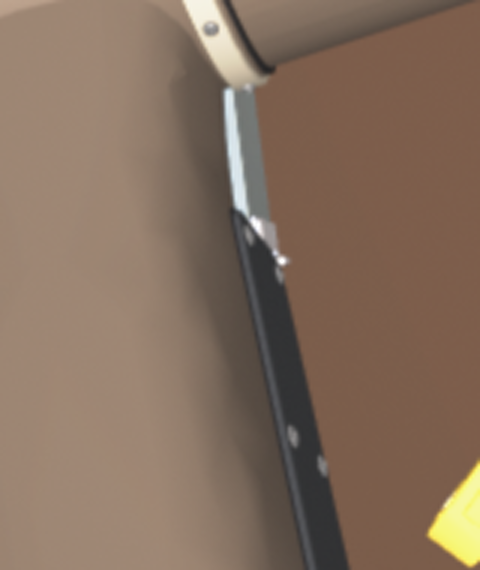

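{"op": "step_arm", "data": {
  "deltas": [
    [-1,1,2,0,0.73],
    [-2,3,5,0,0.73],
    [-2,6,8,0,0.73],
    [-2,9,11,0,0.73],
    [-2,12,14,0,0.73],
    [-2,15,17,0,0.73],
    [-2,18,18,0,0.73],
    [-2,20,18,0,0.73],
    [-2,20,18,0,0.73],
    [-2,20,18,0,0.73]
  ]
}}

```text
t: 50.92
eef_pos: [0.5064, -0.2104, 0.2277]
ee_rot: [-2.545, 1.57, 0.712]
force: [0.2, -0.5, 0.0]
width: 0.0238
```

Run:
```python
from h import *
st()
f,W,s=look("top","t12"); ptp()
B=np.array([[-.115,.9934],[-.9934,-.115]])
b=(W[...,:2]-[.511,.276])@B.T*1000
for x in range(-50,60,20):
  for y in (-150,-100,-40,0,100,150):
    q=(abs(b[...,0]-x)<5)&(abs(b[...,1]-y)<8)
    print(np.round(np.nanmedian(W[q][:,2])*1000,1) if q.any() else None,end=" ")
  print()
for n in ["spray","tub","cap"]:
    for m in masks_of(n,"top")[:2]:
        p=W[m["mask"]];p=p[np.isfinite(p).all(1)]
        print(n,round(m["conf"],2),m["extent"],"x",np.round(np.percentile(p[:,0],[1,50,99]),3),"y",np.round(np.percentile(p[:,1],[1,50,99]),3))
look("scene","s12")
```

```text
t 50.92 pos [ 0.5064 -0.2104  0.2277] tx [ 0.  0. -1.] ty [ 0.115 -0.993 -0.   ] tz [-0.993 -0.115 -0.   ] F [ 0.2 -0.5  0. ] w 0.0238 q [-0.04  0.16 -0.29 -0.   -1.12  0.15]
[341.4  72.4] th 142.6 sz [40.2 67.1] btn [nan nan nan] YEL 0.71
[ 373.2 -232. ] th 66.0 sz [112.4  37.6] btn [ 365.4 -264.2   65.4]  0.67
86.0 86.2 86.9 88.9 87.1 87.3 
86.9 87.8 87.9 88.3 87.7 87.2 
86.9 87.5 87.3 88.2 87.7 87.1 
87.1 87.0 88.0 88.2 87.3 87.4 
87.1 87.9 88.3 87.6 88.3 87.7 
86.9 86.5 86.7 86.9 87.1 87.1 
spray 0.82 [330.0, 100.9, 367.3, 144.9] x [0.694 0.719 0.759] y [-0.169 -0.132 -0.108]
tub 0.77 [186.3, 109.9, 223.8, 145.8] x [0.694 0.724 0.762] y [0.128 0.16  0.196]
cap 0.88 [246.8, 101.3, 269.1, 125.3] x [0.743 0.772 0.79 ] y [0.023 0.045 0.068]
```

View pics/t12.png

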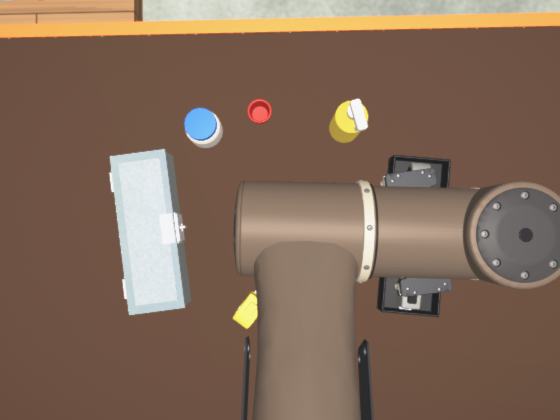

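View pics/s12.png

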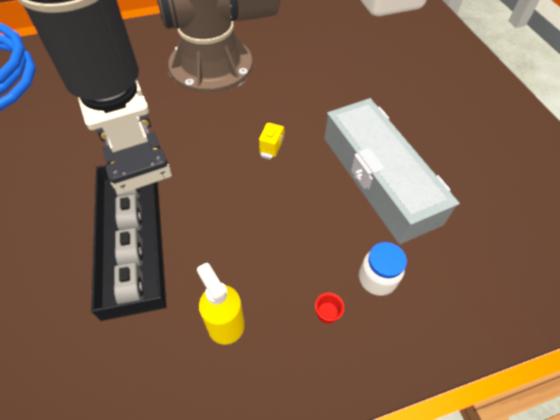

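Run:
```python
from station import *
print(job_done())
```

```text
the job is handed in; nothing more can be done
None
```

All six tape measures were tested and sorted, the box lid is shut, and the hasp lies flat over the staple. I handed the job in at about 51 s.

- **Sorting:** Two locks held, and those tapes stand in the grey box with their buttons down. The other four stopped after about 2 mm and sprang back, so they stand upright in the black reject tray.
- **Buttons:** The last clear top view, just before the lid was shut, put the two boxed buttons about 54 mm above their undersides (53 is down). The four rejects were at about 60 mm (up).
- **Lid and hasp:** In the final views the lid was level with no trend across it, reading 86–89 mm where about 86 is shut. Just after closing, the hasp stood vertical against the front wall over its whole height, with the staple through its slot.
- **Bystanders:** The spray bottle, tub and cap had not moved, and neither had the yellow look-alike.

No check failed or disagreed, though some had limits:
- One failed button took about 67 N during its test press, more than I intended but within the limits. No damage showed.
- Closing the hasp ended with about 24 N on the fingertips.
- In the last top picture the arm partly covered the reject tray, so the four tapes there rest on the earlier clear views.

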